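# Weigh a bone on the hanging scale

## Robot

A 6-joint arm with a two-finger parallel gripper is mounted at the origin on the work surface. World frame = base frame: x ahead of the robot, y to its left, z up, the work surface at z = 0. Lengths are in m, angles in rad, forces in N, time in s.
With the tool pointing down it reaches from about 0.275 to 0.825 m from the base axis. Payload 5.2 kg.
Tool frame: the origin (TCP) lies midway between the tips of the shut fingers; the grasp point (between the pads) lies 19 mm behind it (bot.grip_point_offset is the distance from the TCP to the grasp point, in m); z points along the fingers, y is the line along which they close (so a half turn about z gives the same grasp; the last joint's range is limited). The gripper opens to 93 mm and grips with 3 to 60 N. Pads are 15 mm wide; open, the fingers measure 128 mm over their backs; the gripper's body (75 mm by 188 mm) begins 65 mm behind the grasp point.
Start: joints at [-1.482, 0.259, 1.535, -0, 1.348, -0.203], TCP at [0.158, -0.527, 0.219] pointing down, gripper open.
Joint ranges: [-3.14, 3.14], [-0.91, 2.08], [0.19, 2.58], [-1.22, 4.36], [0.22, 2.71], [-3.12, 3.12]. Speed limits (rad/s): [2.57, 2.57, 3.14, 3.14, 3.14, 3.14].

## Interface

Orientations are given as [roll, pitch, yaw] about the fixed x, y, z axes, in that order (R = Rz(yaw) Ry(pitch) Rx(roll)).
In Python, from bench import bot gives the robot as it stands. The module is installed in compiled form; this text tells all that it offers.
- The arm moves only by the tool arm_command, never from a script. Its argument "increments" is a list of rows, each an object of numbers: "x", "y", "z": the shift along the tool's x, y, z in m; "ax", "ay", "az": the turn, a rotation vector about the tool's x, y, z in degrees. In form: [{"x": .., "y": .., "z": .., "ax": .., "ay": .., "az": ..}, ...]. A call has 1 to 10 rows; each row is the pose to reach, as a shift and turn from the pose commanded when the call began, along the tool's axes at that moment; what a row does not reach only later rows make up. A row lasts 1/8 s, in which the tool goes at most 62.5 mm and 10.7 degrees, less where a joint would pass 70% of its speed; a pose out of reach is approached as far as the arm can. A call with a gripper value outside its range is refused whole. "grip" is the opening, from -1 (shut) to 1 (fully open), set as the call begins (left out, the last holds). The fingers move at their own pace and stop on an object; "newtons" is the grip in N (left out, the last holds). Time passes only in rows, so rows that repeat a pose let the fingers close. It gives the time, the measured TCP pose, the force, the opening and the grip force at its end, in the units of the state.
- bot.observe(): the state, without advancing time (a new reading comes with each control period).
- bot.camera(name): name is "side" or "top" or "wrist"; returns a dict with "color" (480x640x3 uint8, red, green, blue), "z_map" (480x640 float32, m along the optical axis (not along the pixel's ray), 0 where there is no reading), "intrinsics" (3x3 intrinsics, pixels), "rvec" (rotation vector, rad) and "tvec" (3), from world to camera coordinates, as OpenCV has them; the wrist camera has in their place "tool_from_camera" (4x4, takes a point from camera to tool coordinates, whose origin is the TCP and whose axes are the flange's). Camera axes: x right, y down, z forward; pixel columns grow to the right and rows downward; lengths in m; the calibration is good to about 2 mm. A picture is of the moment at which its call begins: read the wrist's pose just before it.
- bot.job_done(): hands the job in; it is judged then, once.
The state is a dict: "time_s": time; "joint_positions": joint angles; "qvel": joint speeds; "tau": joint torques, N m; "tool_pos": TCP position; "tcp_rot": TCP orientation; "force": force on the tool from outside, world axes, zero at the start; "torque": the same for the moment, N m; "width": opening from 0.0 (shut) to 1.0 (fully open); "gripper_force": force on a finger pad.
Only numpy, scipy, OpenCV 4.12 (cv2) and the standard library are available. Lean on these libraries where they do the work, as an engineer would, in place of code of your own. Each camera call takes 0.05 s, during which the arm holds its last target. There are 200 camera calls.

## Task

Weigh the long bone: first lay it in the square weighing pan while the pan stands on the desk, then hang the pan by its arched handle on the hook of the hanging scale, with the bone still in it. Set things down gently, without dropping them, leave the pan hanging still and fairly level, and leave everything else on the desk where it is.

Things in the scene. Friction and masses are not known exactly. Their poses are not given: they have to be found in the camera images.
- stand: fixed bench stand of a hanging scale. Origin on the desk straight below the hook's seat, z up. Base plate 150 (x) x 210 (y) x 14 mm, from y = -200 to +10 mm; post 22 mm thick at y = -135 mm, 334 mm high; arm from the post to the scale box at 309 to 331 mm height
- hook_seat (a point): where the centreline of the hung 8 mm handle bar rests, 173 mm above the desk; axes as the stand's. Hook of 8 mm round steel bar in the y-z plane: lowest centreline point 8 mm below the seat, shank at y = -18 mm, tip at y = +21 mm with its top 22 mm above the seat. Open towards +y: the handle comes in from there, its bar along x
- scale_box (a point): centre of the underside of the grey scale box over the hook: 67 mm above the hook's seat, box 56 (x) x 56 (y) x 70 mm high; axes as the stand's. The free gap between the hook's tip and the box is 45 mm high
- pan: weighing pan, square aluminium tray 150 x 150 x 35 mm, walls and floor 4 mm, with a fixed arched handle of 8 mm round steel bar over its middle, along its x. Origin at the centre of the underside; about 0.3 kg
- pan_handle (a point): middle of the handle's level bar, 100 mm above the pan's underside; axes as the pan's. The bar's centreline is level along x from -52 to +52 mm, slopes down to x = +-73.5 mm 30 mm lower, then runs straight down to the walls
- long_bone: the long bone: 120 mm long along its x, straight round shaft 18 mm thick, two knuckles 24 mm high and 42 mm wide over both at either end; the longest of three brown bones in the tray. Origin at the centre of the underside; about 80 g
- bone_mid (a point): centre of the long bone's shaft, 12 mm above its underside; x along the bone
- tray: fixed white finds tray 270 (x) x 190 (y) mm, rim 16 mm high, floor and walls 4 mm; origin at the centre of its underside
- vertebra: other bone, to be left alone: stubby, 46 x 56 x 49 mm, in the tray; origin under its centre
- blade_bone: other bone, to be left alone: flat, 78 x 50 x 22 mm, in the tray; origin under its centre
- mug: bystander: white mug 80 mm wide, 92 mm high, handle at its +y; origin under its centre
- jar: bystander: glass jar 72 mm wide, 100 mm high; origin under its centre
- pot: bystander: black pen pot 68 mm wide, 95 mm high; origin under its centre
- calipers: bystander: steel calipers lying flat, 150 mm long along x, 12 mm high; origin under its middle
- magnifier: bystander: hand lens lying flat, lens 68 mm wide round the origin, handle towards its -x to 115 mm, 13 mm high
Not all that is in view belongs to the job. What is shaped like the long_bone but pink or white is not meant.

How it is judged:
On the way:
1. the long bone lies in the pan, released, with the pan still standing on the desk (x of bone_mid in the frame of pan between -0.045 and 0.045 m and y of bone_mid in the frame of pan between -0.062 and 0.062 m and z of bone_mid in the frame of pan between 0 and 0.036 m and contact force between the fingers and long_bone below 0.1 N and height (world z) of pan below 0.008 m and angle between pan's own z axis and vertical below 0.08 rad and linear speed of long_bone below 0.05 m/s), for 0.2 s.
At the end, for the whole second after the job is handed in: Pan hangs by its handle on the hook, borne by the stand: bar middle within 35 mm along, 14 mm across, 12 mm in height of the seat; tilt under 20 deg; pan and bone below 0.05 m/s; bone in the pan, its middle within 45 mm along and 62 mm across of pan centre, 0 to 36 mm over its underside (x of bone_mid in the frame of pan between -0.045 and 0.045 m and y of bone_mid in the frame of pan between -0.062 and 0.062 m and z of bone_mid in the frame of pan between 0 and 0.036 m and x of pan_handle in the frame of hook_seat between -0.035 and 0.035 m and y of pan_handle in the frame of hook_seat between -0.014 and 0.014 m and z of pan_handle in the frame of hook_seat between -0.012 and 0.012 m and contact force between pan and stand above 1 N and angle between pan's own z axis and vertical below 0.35 rad and linear speed of each of pan, long_bone below 0.05 m/s and angular speed of pan below 0.5 rad/s); the robot touches nothing.
It fails at once if another thing on the desk is moved by more than 30 mm (distance of any of vertebra, blade_bone, mug, jar, pot, calipers, magnifier from where it was at the start of the episode above 0.03 m).
It fails at once if the bone is dropped from more than about 6 cm (faster than 1.1 m/s out of the fingers) (linear speed of long_bone above 1.1 m/s and contact force between the fingers and long_bone below 0.1 N and contact force between the fingers and pan below 0.1 N).
It fails at once if the pan is dropped from more than about 6 cm (linear speed of pan above 1.1 m/s and contact force between the fingers and pan below 0.1 N).
It fails at once if the pan is tipped by more than 45 degrees (angle between pan's own z axis and vertical above 0.785 rad).
It also fails if it takes over 59 s, if anything falls off the work surface, if the arm or the gripper's body presses on something with over 40 N, if the wrist force passes 120 N, or if a joint passes its speed limit or range.

## Working session

There is one attempt and no reset: what is moved stays moved. The work goes in short steps, Python scripts to look and compute and a tool call to move; the robot and the scene stay as the last step left them, time stands still between calls to the robot, and variables do not carry over. Pictures are saved under pics/ and viewed, at most 10 in all, crops included, and the job is handed in when it is done.

Besides the shell and the picture viewer there is one more tool, called as name([rows], argument=value, ...), one row to a line, values as JSON. arm_command: Moves the arm, as the interface text tells. Its arguments: {"type":"object","properties":{"increments":{"type":"array","items":{"type":"object","properties":{"x":{"type":"number"},"y":{"type":"number"},"z":{"type":"number"},"ax":{"type":"number"},"ay":{"type":"number"},"az":{"type":"number"}}}},"grip":{"type":"number"},"newtons":{"type":"number"}},"required":["increments"]}

```bash
mkdir -p pics; cat > h.py <<'E'
import numpy as np,cv2
from bench import bot
from scipy.spatial.transform import Rotation as R
def cam(n):
    s=bot.observe(); c=bot.camera(n); K=c["intrinsics"]
    if n=="wrist":
        T=np.eye(4);T[:3,:3]=R.from_euler('xyz',s["tcp_rot"]).as_matrix();T[:3,3]=s["tool_pos"]
        M=T@c["tool_from_camera"]
    else:
        W=np.eye(4);W[:3,:3]=cv2.Rodrigues(np.array(c["rvec"],float))[0];W[:3,3]=np.ravel(c["tvec"]);M=np.linalg.inv(W)
    return c,np.array(K),M
def pts(c,K,M):
    z=c["z_map"];v,u=np.mgrid[:480,:640]
    p=np.stack([(u-K[0,2])/K[0,0]*z,(v-K[1,2])/K[1,1]*z,z],-1)
    return p@M[:3,:3].T+M[:3,3]
def plane(K,M,u,v,h):
    d=M[:3,:3]@np.array([(u-K[0,2])/K[0,0],(v-K[1,2])/K[1,1],1]);return M[:3,3]+d*(h-M[2,3])/d[2]
def save(c,f,box=None,s=1):
    i=c["color"][:,:,::-1]
    if box:i=i[box[1]:box[3],box[0]:box[2]]
    cv2.imwrite(f,cv2.resize(i,None,fx=s,fy=s))
E
python3 - <<'E'
from h import *
for n in("top","side"):
    c,K,M=cam(n);save(c,f"pics/{n}0.png");np.savez(n+"0.npz",P=pts(c,K,M),K=K,M=M,color=c["color"],z=c["z_map"]);print(n,M.round(3),(c["z_map"]>0).mean())
print(bot.observe())
E
```

```text
top [[ 0.002 -0.981  0.193  0.308]
 [-1.     0.     0.013  0.137]
 [-0.013 -0.193 -0.981  1.196]
 [ 0.     0.     0.     1.   ]] 0.9961263020833333
side [[-0.76  -0.403  0.51   0.04 ]
 [-0.65   0.462 -0.604  0.708]
 [ 0.008 -0.79  -0.613  0.735]
 [ 0.     0.     0.     1.   ]] 0.996142578125
{'time_s': 0.1, 'joint_positions': array([-1.48181019e+00,  2.59222034e-01,  1.53596451e+00, -2.76167276e-05,
        1.34800028e+00, -2.02805697e-01]), 'qvel': array([-0.00026442, -0.00116859, -0.00229088, -0.0009767 , -0.00039018,
       -0.00143066]), 'tau': array([ 2.42538335e-03, -4.38206649e+01, -2.84644282e+01,  7.21131312e-02,
        3.62351176e-02, -5.52472738e-05]), 'tool_pos': array([ 0.15818311, -0.52624931,  0.21793039]), 'tcp_rot': array([-3.14002574e+00, -2.94720851e-04,  2.91797731e-01]), 'force': array([ 0.27044481,  0.70757513, -0.02645379]), 'torque': array([ 0.00385277,  0.01819315, -0.02777209]), 'gripper_force': 0.0, 'width': 0.9982122348958675}
```

View pics/top0.png

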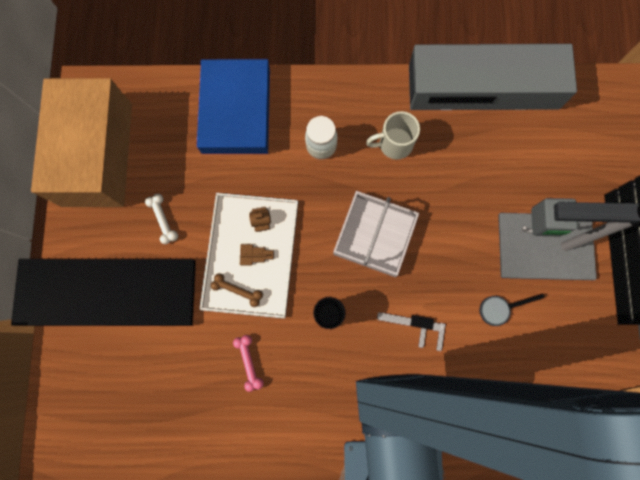

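View pics/side0.png

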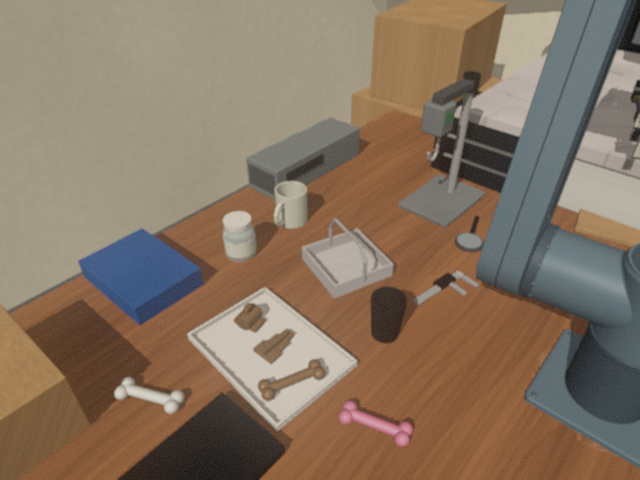

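Candidates: brown long bone at (237,290) in the top view (side 292,381), white bone (161,219), pink bone (249,363), vertebra (260,218), blade bone (257,254). I choose the brown one at (237,290), and the pan is at (377,233). The stand's base is at (547,246), with its hook pointing left (+y) at about (528,230).

```bash
cat > m.py <<'E'
from h import *
t=np.load("top0.npz");s=np.load("side0.npz")
P=t["P"];z=P[...,2];col=t["color"].astype(int)
def rect(n,m,Q=P):
    q=Q[m][:,:2].astype(np.float32);r=cv2.minAreaRect(q);print(n,len(q),np.round(r[0],4),np.round(r[1],3),round(r[2],1),"zmax",Q[m][:,2].max().round(4))
    return q
def box(u0,v0,u1,v1):
    m=np.zeros((480,640),bool);m[v0:v1,u0:u1]=1;return m
print("desk z",np.median(z[box(300,350,340,400)]),np.median(z[box(440,100,480,200)]), "side",np.median(s["P"][300:320,270:280,2]) if 0 else "")
hsv=cv2.cvtColor(t["color"],cv2.COLOR_RGB2HSV)
brown=box(206,270,270,312)&(hsv[...,1]>90)&(hsv[...,2]<190)&(z>0.006)
q=rect("bone",brown)
n,l,st,ce=cv2.connectedComponentsWithStats(brown.astype(np.uint8));print(st,ce)
pn=box(328,185,425,280)&(z>0.022)
rect("pan",pn)
rect("pan walls",pn&(z<0.042))
h=pn&(z>0.088);q=rect("handle",h);print(np.median(z[h]))
rect("tray",box(195,185,305,325)&(z>0.008)&(hsv[...,1]<60))
b=box(490,180,640,290)
rect("boxtop",b&(z>0.30)&(z<0.316))
rect("arm",b&(z>0.318)&(z<0.345))
rect("base",b&(z>0.008)&(z<0.02))
for n,Q in(("top",P),("side",s["P"])):
    m=(Q[...,2]>0.15)&(Q[...,2]<0.232)&(Q[...,0]>.3)&(Q[...,0]<.65)&(Q[...,1]>-.4)&(Q[...,1]<-.12)
    v,u=np.where(m); print(n,"hook",len(v),(u.min(),u.max(),v.min(),v.max()) if len(v) else 0);
    print(np.c_[Q[m],u,v].round(3)[::max(1,len(v)//25)])
E
python3 m.py
python3 - <<'E'
from h import *
t=np.load("top0.npz");s=np.load("side0.npz")
a=cv2.resize(t["color"][270:320,200:280],(400,250),interpolation=2);b=cv2.resize(s["color"][70:230,380:500],(360,480),interpolation=2)
i=np.zeros((480,800,3),np.uint8);i[:250,:400]=a;i[:480,420:780]=b
cv2.imwrite("pics/crop.png",i[:,:,::-1])
E
```

```text
desk z -0.0007206904686587468 -0.00020938936388492646 side 
bone 482 [0.4236 0.3396] [0.114 0.036] 66.7 zmax 0.0329
[[     0      0    640    480 306718]
 [   211    274     51     32    482]] [[319.63083679 239.42106104]
 [236.24273859 289.73236515]]
pan 920 [0.4632 0.0603] [0.15  0.344] 69.8 zmax 1.1962
pan walls 628 [0.5523 0.0276] [0.15  0.154] 69.5 zmax 0.0413
handle 244 [0.4584 0.067 ] [0.012 0.331] 67.3 zmax 1.1962
0.10255096610147352
tray 1042 [0.4794 0.2663] [0.29  0.317] 84.6 zmax 1.1962
boxtop 711 [ 0.5279 -0.3171] [0.162 0.056] 89.7 zmax 0.3158
arm 1552 [ 0.527 -0.319] [0.139 0.031] 88.2 zmax 0.3393
base 4777 [ 0.551 -0.386] [0.268 0.222] 84.0 zmax 0.0199
top hook 300 (np.int64(522), np.int64(616), np.int64(222), np.int64(238))
[[ 5.33e-01 -3.92e-01  2.15e-01  6.07e+02  2.22e+02]
 [ 5.32e-01 -3.92e-01  2.02e-01  6.04e+02  2.24e+02]
 [ 5.32e-01 -3.91e-01  1.98e-01  6.02e+02  2.25e+02]
 [ 5.31e-01 -2.47e-01  1.94e-01  5.26e+02  2.26e+02]
 [ 5.24e-01 -3.91e-01  2.23e-01  6.09e+02  2.26e+02]
 [ 5.29e-01 -3.91e-01  1.90e-01  6.00e+02  2.27e+02]
 [ 5.20e-01 -3.91e-01  2.31e-01 
[... 1782 characters left out ...]
 1.39e+02]
 [ 5.21e-01 -3.94e-01  1.72e-01  4.60e+02  1.40e+02]
 [ 5.16e-01 -3.95e-01  1.71e-01  4.62e+02  1.41e+02]
 [ 5.13e-01 -3.96e-01  1.69e-01  4.63e+02  1.42e+02]
 [ 5.29e-01 -2.80e-01  2.01e-01  4.36e+02  1.44e+02]
 [ 5.24e-01 -2.80e-01  2.00e-01  4.38e+02  1.45e+02]
 [ 5.24e-01 -3.89e-01  1.56e-01  4.57e+02  1.46e+02]
 [ 5.14e-01 -3.93e-01  1.55e-01  4.61e+02  1.47e+02]
 [ 5.26e-01 -2.77e-01  1.90e-01  4.36e+02  1.49e+02]
 [ 5.25e-01 -2.83e-01  1.81e-01  4.37e+02  1.52e+02]
 [ 5.29e-01 -2.42e-01  1.87e-01  4.27e+02  1.55e+02]
 [ 5.27e-01 -2.44e-01  1.82e-01  4.28e+02  1.57e+02]
 [ 5.25e-01 -2.42e-01  1.78e-01  4.28e+02  1.59e+02]
 [ 5.26e-01 -2.51e-01  1.68e-01  4.29e+02  1.61e+02]]
```

View pics/crop.png

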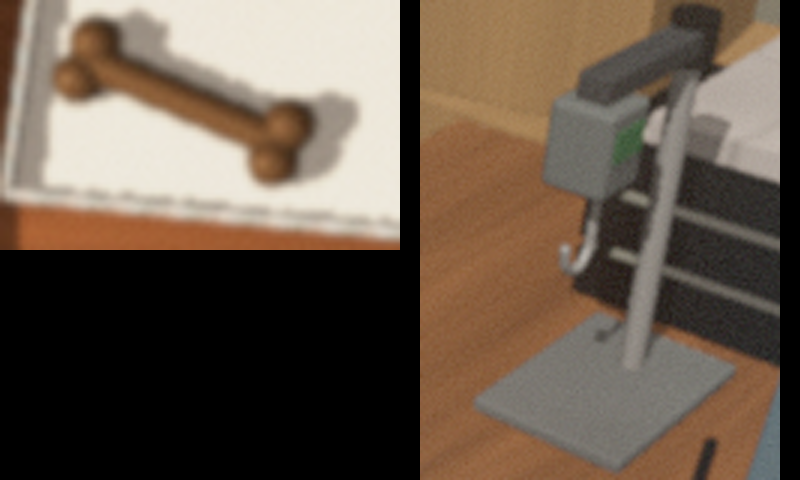

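The left crop shows the brown bone with two knuckles at each end (crop centre 185,100, which is top 237,290), so the choice holds. The right crop shows the hook below the box, open towards +y.

```bash
cat > m2.py <<'E'
from h import *
for n in("top","side"):
    t=np.load(n+"0.npz");P=t["P"];z=P[...,2];K,M=t["K"],t["M"];ok=t["z"]>0
    hsv=cv2.cvtColor(t["color"],cv2.COLOR_RGB2HSV)
    def near(x,y,r):return ok&(np.hypot(P[...,0]-x,P[...,1]-y)<r)
    b=near(.424,.34,.085)&(hsv[...,1]>90)&(hsv[...,2]<190)&(hsv[...,0]<25)&(z>.007)
    k,l,st,ce=cv2.connectedComponentsWithStats(b.astype(np.uint8));i=1+np.argmax(st[1:,4])
    v,u=np.where(l==i);W=np.array([plane(K,M,a,c,.016) for a,c in zip(u,v)])[:,:2]
    r=cv2.minAreaRect(W.astype(np.float32));w,V=np.linalg.eigh(np.cov(W.T));d=V[:,1]*np.sign(V[1,1])
    print(n,"bone",len(u),W.mean(0).round(4),np.round(r,3) if 0 else (np.round(r[0],4),np.round(r[1],3)),"dir",np.degrees(np.arctan2(d[1],d[0])).round(1),"depthmean",P[l==i].mean(0).round(4))
    p=near(.552,.028,.13)
    for nm,m,h in(("walls",p&(z>.026)&(z<.044),None),("bar",p&(z>.092)&(z<.115),.1)):
        v,u=np.where(m);W=P[m][:,:2] if h is None else np.array([plane(K,M,a,c,h) for a,c in zip(u,v)])[:,:2]
        r=cv2.minAreaRect(W.astype(np.float32));w,V=np.linalg.eigh(np.cov(W.T));d=V[:,1]*np.sign(V[0,1])
        print(n,nm,len(u),"mean",W.mean(0).round(4),"rect",np.round(r[0],4),np.round(r[1],3),round(r[2],1),"dir",np.degrees(np.arctan2(d[1],d[0])).round(1),"z",np.median(z[m]).round(4))
    m=near(.526,-.262,.05)&(z>.15)&(z<.225);Q=P[m]
    s=Q[Q[:,1]<-.27];print(n,"shank",len(s),s.mean(0).round(4) if len(s) else 0,"tip",Q[Q[:,1]>-.25].mean(0).round(4),len(Q))
    m=near(.525,-.36,.3)&(z>.008)&(z<.02)&(P[...,1]<-.2)&(P[...,0]>.4);k,l,st,ce=cv2.connectedComponentsWithStats(m.astype(np.uint8));i=1+np.argmax(st[1:,4]);r=cv2.minAreaRect(P[l==i][:,:2].astype(np.float32));print(n,"base",np.round(r[0],4),np.round(r[1],3),round(r[2],1))
    for nm,x,y,rr,h in(("pot",.38,.12,.06,.09),("jar",.72,.13,.06,.09),("mug",.7,-.02,.06,.085)):
        m=near(x,y,.09)&(z>h)&(z<h+.02);print(nm,P[m].mean(0).round(3))
E
python3 m2.py
```

```text
top bone 482 [0.4245 0.3405] (array([0.4244, 0.3408]), array([0.117, 0.036])) dir 67.6 depthmean [0.4238 0.3393 0.0235]
top walls 571 mean [0.5534 0.0255] rect [0.5523 0.0276] [0.15  0.154] 69.5 dir -14.5 z 0.0338
top bar 209 mean [0.5509 0.0283] rect [0.5494 0.0288] [0.008 0.126] 69.6 dir -20.4 z 0.1024
top shank 0 0 tip [ 0.5277 -0.2441  0.1901] 50
top base [ 0.526  -0.3599] [0.212 0.15 ] 88.5
pot [0.371 0.133 0.094]
jar [0.77  0.152 0.099]
mug [ 0.75  -0.023  0.09 ]
side bone 695 [0.4249 0.3416] (array([0.4246, 0.3404]), array([0.116, 0.04 ])) dir 67.3 depthmean [0.4203 0.3459 0.0244]
side walls 858 mean [0.5453 0.0328] rect [0.5502 0.0293] [0.153 0.156] 70.3 dir -9.8 z 0.033
side bar 180 mean [0.5454 0.031 ] rect [0.5468 0.0322] [0.016 0.129] 68.6 dir -21.5 z 0.1025
side shank 70 [ 0.5262 -0.2789  0.1947] tip [ 0.5265 -0.2427  0.1854] 115
side base [ 0.5243 -0.3581] [0.219 0.152] 88.3
pot [0.369 0.135 0.094]
jar [0.765 0.157 0.099]
mug [ 0.754 -0.018  0.09 ]
```

```bash
cat >> h.py <<'E'
def unit(a):a=np.array(a,float);return a/np.linalg.norm(a)
def rot(z,y):
    z=unit(z);y=unit(np.array(y)-np.dot(y,z)*z);return np.c_[np.cross(y,z),y,z]
def chain(targets):
    s=bot.observe();p=s["tool_pos"];Q=R.from_euler('xyz',s["tcp_rot"]).as_matrix()
    print("t",round(s["time_s"],2),"p",p.round(4),"rpy",np.degrees(s["tcp_rot"]).round(1),"w",round(s["width"]*.093,4),"gf",round(s["gripper_force"],1),"F",s["force"].round(1))
    for tp,TR in targets:
        TR=Q if TR is None else TR
        d=Q.T@(np.array(tp)-p);a=np.degrees(R.from_matrix(Q.T@TR).as_rotvec())
        print("shift",d.round(4),"turn",a.round(1),"rows>=",int(np.ceil(max(np.linalg.norm(d)/.0625,np.linalg.norm(a)/10.7))))
        p,Q=np.array(tp),TR
def lean(ang,th,s=1):  # bone dir deg, lean deg towards +dir; tool y = perpendicular
    a=np.radians(ang);b=np.array([np.cos(a),np.sin(a),0]);th=np.radians(th)
    z=-np.sin(th)*b-np.cos(th)*np.array([0,0,1]);return rot(z,s*np.array([b[1],-b[0],0])),b,z
E
python3 - <<'E'
from h import *
Rb,b,z=lean(67.5,25)
G=np.array([.4246,.3407,.016])+.018*b
T=G+.0065*z
print(T)
chain([([.42,-.05,.33],None),(T-.14*z,Rb),(T,Rb)])
E
```

```text
[0.43043706 0.35479192 0.010109  ]
t 0.1 p [ 0.1582 -0.5262  0.2179] rpy [-179.9   -0.    16.7] w 0.0928 gf 0.0 F [ 0.3  0.7 -0. ]
shift [ 0.3878 -0.381  -0.1114] turn [0. 0. 0.] rows>= 9
shift [ 0.1638 -0.4302  0.1937] turn [-11.1 -23.4 -49.9] rows>= 8
shift [0.   0.   0.14] turn [0. 0. 0.] rows>= 3
```

arm_command([
  {"x": 0.388,"y": -0.381,"z": -0.111},
  {"x": 0.388,"y": -0.381,"z": -0.111},
  {"x": 0.388,"y": -0.381,"z": -0.111},
  {"x": 0.388,"y": -0.381,"z": -0.111},
  {"x": 0.388,"y": -0.381,"z": -0.111},
  {"x": 0.388,"y": -0.381,"z": -0.111},
  {"x": 0.388,"y": -0.381,"z": -0.111},
  {"x": 0.388,"y": -0.381,"z": -0.111},
  {"x": 0.388,"y": -0.381,"z": -0.111},
  {"x": 0.388,"y": -0.381,"z": -0.111},
], grip=0)

```text
invalid input
```

arm_command([
  {"x": 0.164,"y": -0.43,"z": 0.194,"ax": -11.1,"ay": -23.4,"az": -49.9},
  {"x": 0.164,"y": -0.43,"z": 0.194,"ax": -11.1,"ay": -23.4,"az": -49.9},
  {"x": 0.164,"y": -0.43,"z": 0.194,"ax": -11.1,"ay": -23.4,"az": -49.9},
  {"x": 0.164,"y": -0.43,"z": 0.194,"ax": -11.1,"ay": -23.4,"az": -49.9},
  {"x": 0.164,"y": -0.43,"z": 0.194,"ax": -11.1,"ay": -23.4,"az": -49.9},
  {"x": 0.164,"y": -0.43,"z": 0.194,"ax": -11.1,"ay": -23.4,"az": -49.9},
  {"x": 0.164,"y": -0.43,"z": 0.194,"ax": -11.1,"ay": -23.4,"az": -49.9},
  {"x": 0.164,"y": -0.43,"z": 0.194,"ax": -11.1,"ay": -23.4,"az": -49.9},
  {"x": 0.164,"y": -0.43,"z": 0.194,"ax": -11.1,"ay": -23.4,"az": -49.9},
  {"x": 0.164,"y": -0.43,"z": 0.194,"ax": -11.1,"ay": -23.4,"az": -49.9},
])

```text
time_s: 1.35
tool_pos: [0.1918, -0.0677, 0.0247]
tcp_rot: [-3.14, 0.438, 1.181]
force: [0.4, -1.1, 0.0]
width: 1.001
gripper_force: 0.0
```

```bash
python3 - <<'E'
from h import *
Rb,b,z=lean(67.5,25)
T=np.array([.4246,.3407,.016])+.018*b+.0065*z
chain([(T,Rb)])
c,K,M=cam("wrist");save(c,"pics/w1.png");P=pts(c,K,M)
# project expected ends
for s in(-.06,0,.018,.06):
    p=np.array([.4246,.3407,.016])+s*b;q=np.linalg.inv(M)@np.r_[p,1];q=K@q[:3];print(s,(q[:2]/q[2]).round(0))
hsv=cv2.cvtColor(c["color"],cv2.COLOR_RGB2HSV)
m=(hsv[...,1]>90)&(hsv[...,2]<190)&(hsv[...,0]<25)&(P[...,2]>.007)&(np.hypot(P[...,0]-.4246,P[...,1]-.3407)<.08)
v,u=np.where(m);W=np.array([plane(K,M,a,e,.016) for a,e in zip(u,v)])[:,:2];r=cv2.minAreaRect(W.astype(np.float32));print(len(u),r,W.mean(0))
E
```

```text
t 1.35 p [ 0.1918 -0.0677  0.0247] rpy [-179.9   25.1   67.7] w 0.0931 gf 0.0 F [ 0.4 -1.1  0. ]
shift [ 0.4422  0.0599 -0.1911] turn [0.  0.1 0.1] rows>= 8
-0.06 [   9. 1701.]
0 [ 111. 1375.]
0.018 [ 129. 1316.]
0.06 [ 162. 1211.]Traceback (most recent call last):
  File "<stdin>", line 11, in <module>
IndexError: too many indices for array: array is 1-dimensional, but 2 were indexed
```

View pics/w1.png

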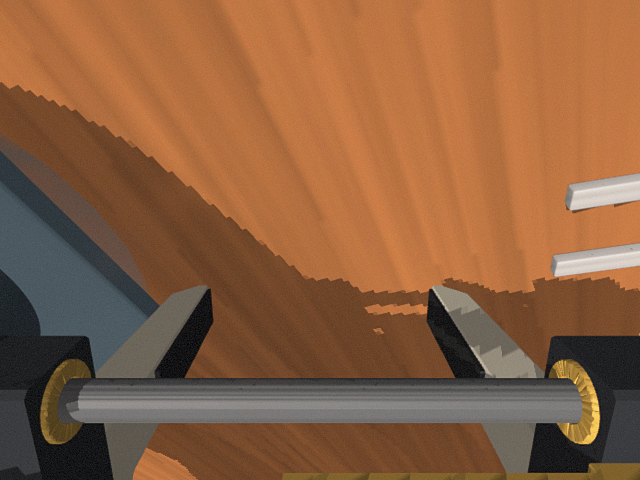

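The wrist picture shows empty desk ahead, with the caliper jaws at about (600,230) and nothing touched. The first call was refused ("invalid input"), so the second one ran from the start pose and ended low. I'll rise from here, and from now on move one call at a time.

```bash
python3 - <<'E'
from h import *
Rb,b,z=lean(67.5,25)
T=np.array([.4246,.3407,.016])+.018*b+.0065*z
chain([([.26,0,.3],None),(T-.14*z,Rb),(T,Rb)])
E
```

```text
t 1.4 p [ 0.192  -0.0684  0.0249] rpy [180.   25.1  67.5] w 0.093 gf 0.0 F [-0.6  0.1  1.6]
shift [-0.0358  0.0366 -0.287 ] turn [0. 0. 0.] rows>= 5
shift [ 0.4786  0.0214 -0.0441] turn [-0.   0.1 -0. ] rows>= 8
shift [0.   0.   0.14] turn [0. 0. 0.] rows>= 3
```

arm_command([
  {"x": -0.036,"y": 0.037,"z": -0.287},
  {"x": -0.036,"y": 0.037,"z": -0.287},
  {"x": -0.036,"y": 0.037,"z": -0.287},
  {"x": -0.036,"y": 0.037,"z": -0.287},
  {"x": -0.036,"y": 0.037,"z": -0.287},
  {"x": -0.036,"y": 0.037,"z": -0.287},
], grip=0.05)

```text
invalid input
```

arm_command([
  {"x": -0.036,"y": 0.037,"z": -0.287},
  {"x": -0.036,"y": 0.037,"z": -0.287},
  {"x": -0.036,"y": 0.037,"z": -0.287},
  {"x": -0.036,"y": 0.037,"z": -0.287},
  {"x": -0.036,"y": 0.037,"z": -0.287},
  {"x": -0.036,"y": 0.037,"z": -0.287},
], grip=0.05, newtons=30)

```text
invalid input
```

arm_command([
  {"x": -0.036,"y": 0.037,"z": -0.287,"ax": 0,"ay": 0,"az": 0},
  {"x": -0.036,"y": 0.037,"z": -0.287,"ax": 0,"ay": 0,"az": 0},
  {"x": -0.036,"y": 0.037,"z": -0.287,"ax": 0,"ay": 0,"az": 0},
  {"x": -0.036,"y": 0.037,"z": -0.287,"ax": 0,"ay": 0,"az": 0},
  {"x": -0.036,"y": 0.037,"z": -0.287,"ax": 0,"ay": 0,"az": 0},
  {"x": -0.036,"y": 0.037,"z": -0.287,"ax": 0,"ay": 0,"az": 0},
], grip=0.05)

```text
time_s: 2.15
tool_pos: [0.2619, -0.0013, 0.3028]
tcp_rot: [3.134, 0.434, 1.169]
force: [-0.4, 0.3, -0.9]
width: 0.528
gripper_force: 0.0
```

Rows need all six keys.

arm_command([
  {"x": 0.478,"y": 0.021,"z": -0.044,"ax": 0,"ay": 0,"az": 0},
  {"x": 0.478,"y": 0.021,"z": -0.044,"ax": 0,"ay": 0,"az": 0},
  {"x": 0.478,"y": 0.021,"z": -0.044,"ax": 0,"ay": 0,"az": 0},
  {"x": 0.478,"y": 0.021,"z": -0.044,"ax": 0,"ay": 0,"az": 0},
  {"x": 0.478,"y": 0.021,"z": -0.044,"ax": 0,"ay": 0,"az": 0},
  {"x": 0.478,"y": 0.021,"z": -0.044,"ax": 0,"ay": 0,"az": 0},
  {"x": 0.478,"y": 0.021,"z": -0.044,"ax": 0,"ay": 0,"az": 0},
  {"x": 0.478,"y": 0.021,"z": -0.044,"ax": 0,"ay": 0,"az": 0},
  {"x": 0.478,"y": 0.021,"z": -0.044,"ax": 0,"ay": 0,"az": 0},
  {"x": 0.478,"y": 0.021,"z": -0.044,"ax": 0,"ay": 0,"az": 0},
])

```text
time_s: 3.4
tool_pos: [0.4533, 0.4065, 0.1367]
tcp_rot: [-3.141, 0.44, 1.174]
force: [-0.5, 0.3, 0.2]
width: 0.524
gripper_force: 0.0
```

```bash
python3 - <<'E'
from h import *
Rb,b,z=lean(67.5,25)
T=np.array([.4246,.3407,.016])+.018*b+.0065*z
chain([(T,Rb)])
c,K,M=cam("wrist");P=pts(c,K,M)
for s in(-.06,0,.018,.06):
    p=np.array([.4246,.3407,.016])+s*b;q=np.linalg.inv(M)@np.r_[p,1];q=K@q[:3];q=q[:2]/q[2];print(s,q.round(0));cv2.circle(c["color"],(int(q[0]),int(q[1])),4,(0,255,0),-1)
save(c,"pics/w2.png")
hsv=cv2.cvtColor(c["color"],cv2.COLOR_RGB2HSV)
m=(hsv[...,1]>90)&(hsv[...,2]<190)&(hsv[...,0]<25)&(P[...,2]>.007)&(np.hypot(P[...,0]-.4246,P[...,1]-.3407)<.08)
v,u=np.where(m);print(len(u))
if len(u):
    W=np.array([plane(K,M,a,e,.016) for a,e in zip(u,v)])[:,:2];print(cv2.minAreaRect(W.astype(np.float32)),W.mean(0))
E
```

```text
t 3.4 p [0.4533 0.4065 0.1367] rpy [-180.    25.2   67.3] w 0.0488 gf 0.0 F [-0.5  0.3  0.2]
shift [ 0.0027 -0.001   0.1386] turn [-0.1  0.2 -0.2] rows>= 3
-0.06 [318. 294.]
0 [318. 242.]
0.018 [318. 224.]
0.06 [317. 175.]
5052
((0.4209790825843811, 0.2871575951576233), (0.22163181006908417, 0.12376552075147629), 57.021644592285156) [0.44010161 0.34092088]
```

View pics/w2.png

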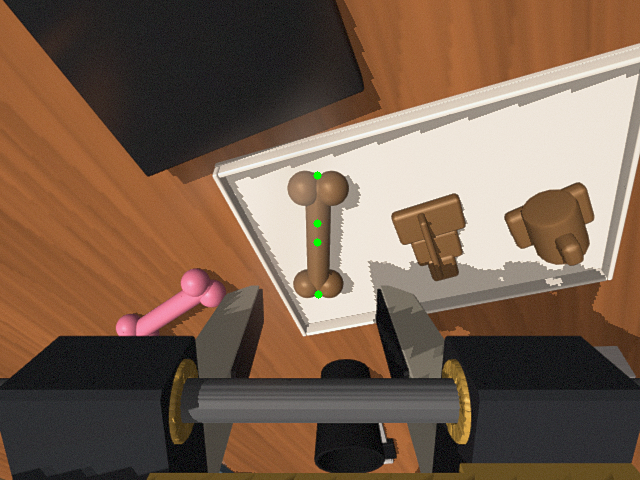

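The wrist view shows the brown bone at u=318, v=170–298 in the tray. The green predicted points lie on its axis, so I descend.

arm_command([
  {"x": 0.001,"y": 0,"z": 0.04,"ax": 0,"ay": 0,"az": 0},
  {"x": 0.002,"y": -0.001,"z": 0.08,"ax": 0,"ay": 0,"az": 0},
  {"x": 0.003,"y": -0.001,"z": 0.11,"ax": 0,"ay": 0,"az": 0},
  {"x": 0.003,"y": -0.001,"z": 0.13,"ax": 0,"ay": 0,"az": 0},
  {"x": 0.003,"y": -0.001,"z": 0.138,"ax": 0,"ay": 0,"az": 0},
  {"x": 0.003,"y": -0.001,"z": 0.138,"ax": 0,"ay": 0,"az": 0},
])

```text
time_s: 4.2
tool_pos: [0.4305, 0.3575, 0.0119]
tcp_rot: [3.141, 0.437, 1.176]
force: [0.9, -1.0, 1.1]
width: 0.526
gripper_force: 0.0
```

arm_command([
  {"x": 0,"y": 0,"z": 0,"ax": 0,"ay": 0,"az": 0},
  {"x": 0,"y": 0,"z": 0,"ax": 0,"ay": 0,"az": 0},
  {"x": 0,"y": 0,"z": 0,"ax": 0,"ay": 0,"az": 0},
  {"x": 0,"y": 0,"z": 0,"ax": 0,"ay": 0,"az": 0},
  {"x": 0,"y": 0,"z": 0,"ax": 0,"ay": 0,"az": 0},
  {"x": 0,"y": 0,"z": 0,"ax": 0,"ay": 0,"az": 0},
], grip=-1, newtons=30)

```text
time_s: 4.95
tool_pos: [0.4303, 0.3584, 0.0111]
tcp_rot: [3.141, 0.437, 1.177]
force: [-0.2, 1.2, 2.4]
width: 0.185
gripper_force: 30.0
```

arm_command([
  {"x": 0,"y": 0,"z": -0.02,"ax": 0,"ay": 0,"az": 0},
  {"x": 0,"y": 0,"z": -0.05,"ax": 0,"ay": 0,"az": 0},
  {"x": 0,"y": 0,"z": -0.09,"ax": 0,"ay": 0,"az": 0},
  {"x": 0,"y": 0,"z": -0.13,"ax": 0,"ay": 0,"az": 0},
  {"x": 0,"y": 0,"z": -0.13,"ax": 0,"ay": 0,"az": 0},
  {"x": 0,"y": 0,"z": -0.13,"ax": 0,"ay": 0,"az": 0},
])

```text
time_s: 5.7
tool_pos: [0.4505, 0.4084, 0.1273]
tcp_rot: [-3.14, 0.44, 1.178]
force: [-0.2, 0.1, -0.6]
width: 0.186
gripper_force: 30.0
```

```bash
python3 - <<'E'
from h import *
c,K,M=cam("side");P=pts(c,K,M);hsv=cv2.cvtColor(c["color"],cv2.COLOR_RGB2HSV)
s=bot.observe();p=s["tool_pos"]
m=(c["z_map"]>0)&(hsv[...,1]>90)&(hsv[...,2]<190)&(hsv[...,0]<25)&(np.linalg.norm(P-p,axis=-1)<.1)&(P[...,2]>.08)
q=P[m];print(len(q),q.mean(0),np.linalg.svd(q-q.mean(0),full_matrices=False)[2][0], q[:,2].min(),q[:,2].max())
Rb,b,z=lean(67.5,25);t=(q-p)@b;print("along b",t.min(),t.max())
for lo in np.arange(-.08,.06,.02):
    k=(t>lo)&(t<lo+.02)
    if k.any():print(lo.round(2),q[k].mean(0).round(4),q[k][:,2].max().round(4))
Rt,bt,zt=lean(69.5,25)
off=np.array([.4303,.3584,.0111])-np.array([.4246,.3407,.004]);off=R.from_euler('z',2,degrees=True).apply(off)
pan=np.array([.551,.0285,0]);a=np.radians(-20.5);py=np.array([-np.sin(a),np.cos(a),0])
T=lambda y,h:pan+py*y+[0,0,h]+off
chain([(T(.15,.13),Rt),(T(.15,.06),Rt),(T(.008,.06),Rt),(T(.008,.005),Rt)])
save(c,"pics/s2.png",(200,150,440,450),2)
E
```

```text
351 [0.42812182 0.36730906 0.14159998] [0.38975947 0.87726693 0.28016119] 0.12788740575346735 0.22463882730181706
along b -0.07584411637653538 0.023412077170445984
-0.08 [0.4198 0.3487 0.1419] 0.1467
-0.06 [0.4268 0.3627 0.1394] 0.1433
-0.04 [0.4342 0.3825 0.1384] 0.1438
-0.02 [0.4397 0.3944 0.139 ] 0.1432
0.0 [0.444  0.4168 0.2238] 0.2246
0.02 [0.4675 0.4252 0.2225] 0.2227
t 5.75 p [0.4503 0.408  0.1268] rpy [-179.9   25.2   67.5] w 0.0169 gf 30.0 F [-0.7  0.5 -1. ]
shift [-0.1344  0.231   0.0516] turn [-1.   0.2 -1.8] rows>= 5
shift [0.0296 0.     0.0634] turn [0. 0. 0.] rows>= 2
shift [-0.1287  0.      0.06  ] turn [0. 0. 0.] rows>= 3
shift [0.0232 0.     0.0498] turn [0. 0. 0.] rows>= 1
```

View pics/s2.png

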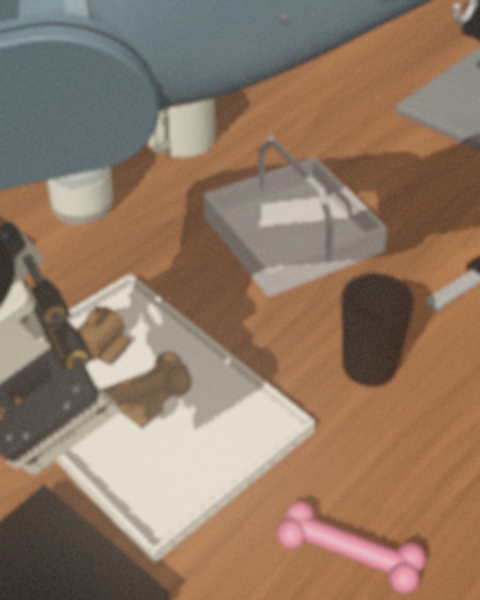

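The bone is held level: its near end is at about (180,375) in the crop, with a constant top height of ~143 mm. Now across to the pan's +y side.

arm_command([
  {"x": -0.03,"y": 0.05,"z": 0.01,"ax": -0.2,"ay": 0,"az": -0.4},
  {"x": -0.06,"y": 0.1,"z": 0.02,"ax": -0.4,"ay": 0.1,"az": -0.8},
  {"x": -0.09,"y": 0.15,"z": 0.03,"ax": -0.6,"ay": 0.1,"az": -1.2},
  {"x": -0.115,"y": 0.2,"z": 0.044,"ax": -0.8,"ay": 0.2,"az": -1.6},
  {"x": -0.134,"y": 0.231,"z": 0.052,"ax": -1,"ay": 0.2,"az": -1.8},
  {"x": -0.134,"y": 0.231,"z": 0.052,"ax": -1,"ay": 0.2,"az": -1.8},
  {"x": -0.134,"y": 0.231,"z": 0.052,"ax": -1,"ay": 0.2,"az": -1.8},
])

```text
time_s: 6.62
tool_pos: [0.6084, 0.1881, 0.137]
tcp_rot: [-3.141, 0.435, 1.213]
force: [-0.7, -0.2, -0.8]
width: 0.183
gripper_force: 30.0
```

arm_command([
  {"x": 0.01,"y": 0,"z": 0.02,"ax": 0,"ay": 0,"az": 0},
  {"x": 0.02,"y": 0,"z": 0.045,"ax": 0,"ay": 0,"az": 0},
  {"x": 0.03,"y": 0,"z": 0.063,"ax": 0,"ay": 0,"az": 0},
  {"x": 0.03,"y": 0,"z": 0.063,"ax": 0,"ay": 0,"az": 0},
])

```text
time_s: 7.12
tool_pos: [0.6082, 0.1894, 0.0664]
tcp_rot: [-3.14, 0.437, 1.215]
force: [-0.4, 0.5, -0.1]
width: 0.186
gripper_force: 30.0
```

```bash
cat > n.py <<'E'
from h import *
Rt,bt,zt=lean(69.5,25)
off=np.array([.4303,.3584,.0111])-np.array([.4246,.3407,.004]);off=R.from_euler('z',2,degrees=True).apply(off)
pan=np.array([.551,.0285,0]);a=np.radians(-20.5);py=np.array([-np.sin(a),np.cos(a),0])
T=lambda y,h:pan+py*y+[0,0,h]+off
E
python3 - <<'E'
from n import *
chain([(T(.008,.06),Rt),(T(.008,.005),Rt)])
E
```

```text
t 7.12 p [0.6082 0.1894 0.0664] rpy [-179.9   25.    69.6] w 0.0173 gf 30.0 F [-0.4  0.5 -0.1]
shift [-0.131   0.001   0.0603] turn [-0.   0.   0.1] rows>= 3
shift [0.0232 0.     0.0498] turn [0. 0. 0.] rows>= 1
```

arm_command([
  {"x": -0.026,"y": 0,"z": 0.012,"ax": 0,"ay": 0,"az": 0},
  {"x": -0.052,"y": 0,"z": 0.024,"ax": 0,"ay": 0,"az": 0},
  {"x": -0.078,"y": 0.001,"z": 0.036,"ax": 0,"ay": 0,"az": 0},
  {"x": -0.105,"y": 0.001,"z": 0.048,"ax": 0,"ay": 0,"az": 0},
  {"x": -0.131,"y": 0.001,"z": 0.06,"ax": 0,"ay": 0,"az": 0},
  {"x": -0.131,"y": 0.001,"z": 0.06,"ax": 0,"ay": 0,"az": 0},
  {"x": -0.131,"y": 0.001,"z": 0.06,"ax": 0,"ay": 0,"az": 0},
])

```text
time_s: 8.0
tool_pos: [0.5614, 0.0541, 0.0701]
tcp_rot: [3.137, 0.433, 1.211]
force: [0.7, -0.3, -1.0]
width: 0.184
gripper_force: 30.0
```

```bash
python3 - <<'E'
from n import *
chain([(T(.008,.005),Rt)])
E
```

```text
t 8.0 p [0.5614 0.0541 0.0701] rpy [179.7  24.8  69.4] w 0.0171 gf 30.0 F [ 0.7 -0.3 -1. ]
shift [ 0.0233 -0.0026  0.0531] turn [ 0.2 -0.2 -0.1] rows>= 1
```

arm_command([
  {"x": 0.006,"y": -0.001,"z": 0.013,"ax": 0,"ay": 0,"az": 0},
  {"x": 0.012,"y": -0.001,"z": 0.027,"ax": 0,"ay": 0,"az": 0},
  {"x": 0.018,"y": -0.002,"z": 0.04,"ax": 0,"ay": 0,"az": 0},
  {"x": 0.021,"y": -0.002,"z": 0.047,"ax": 0,"ay": 0,"az": 0},
  {"x": 0.023,"y": -0.002,"z": 0.052,"ax": 0,"ay": 0,"az": 0},
  {"x": 0.023,"y": -0.002,"z": 0.053,"ax": 0,"ay": 0,"az": 0},
  {"x": 0.023,"y": -0.002,"z": 0.053,"ax": 0,"ay": 0,"az": 0},
])

```text
time_s: 8.88
tool_pos: [0.5586, 0.0526, 0.0118]
tcp_rot: [3.138, 0.434, 1.212]
force: [0.6, -1.1, -1.5]
width: 0.187
gripper_force: 30.0
```

```bash
python3 - <<'E'
from n import *
chain([(T(.008,.005),Rt)])
c,K,M=cam("side");save(c,"pics/s3.png",(250,180,450,330),3.5)
E
```

```text
t 8.88 p [0.5586 0.0526 0.0118] rpy [179.8  24.9  69.4] w 0.0174 gf 30.0 F [ 0.6 -1.1 -1.5]
shift [ 0.0011 -0.0002 -0.0008] turn [ 0.2 -0.1 -0.1] rows>= 1
```

View pics/s3.png

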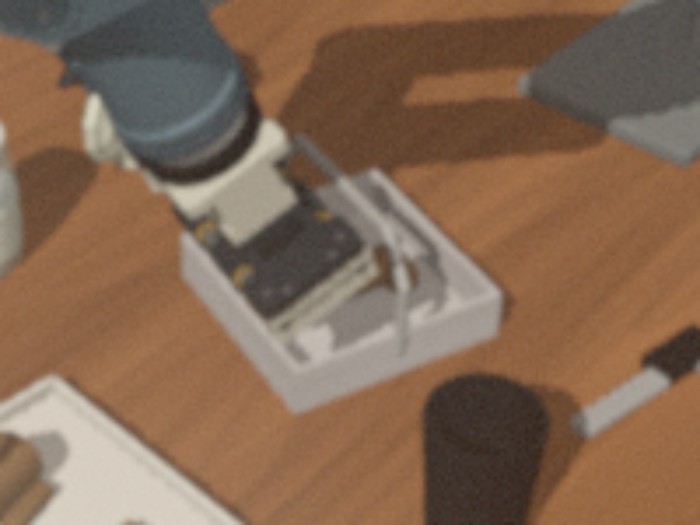

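The gripper is inside the pan on the +y side, clear of the handle, with the bone under the bar (380,270). I'll lower 2 mm and release.

arm_command([
  {"x": 0.001,"y": 0,"z": 0.001,"ax": 0,"ay": 0,"az": 0},
  {"x": 0.001,"y": 0,"z": 0.001,"ax": 0,"ay": 0,"az": 0},
])

```text
time_s: 9.18
tool_pos: [0.5589, 0.0529, 0.011]
tcp_rot: [3.138, 0.434, 1.211]
force: [-1.0, -0.7, 5.5]
width: 0.184
gripper_force: 30.0
```

arm_command([
  {"x": 0,"y": 0,"z": 0,"ax": 0,"ay": 0,"az": 0},
  {"x": 0,"y": 0,"z": 0,"ax": 0,"ay": 0,"az": 0},
  {"x": 0,"y": 0,"z": 0,"ax": 0,"ay": 0,"az": 0},
  {"x": 0,"y": 0,"z": 0,"ax": 0,"ay": 0,"az": 0},
  {"x": 0,"y": 0,"z": 0,"ax": 0,"ay": 0,"az": 0},
], grip=-0.1)

```text
time_s: 9.8
tool_pos: [0.5584, 0.0531, 0.0101]
tcp_rot: [3.139, 0.434, 1.212]
force: [0.8, 0.2, -0.4]
width: 0.45
gripper_force: 0.0
```

arm_command([
  {"x": 0,"y": 0,"z": -0.02,"ax": 0,"ay": 0,"az": 0},
  {"x": 0,"y": 0,"z": -0.05,"ax": 0,"ay": 0,"az": 0},
  {"x": 0,"y": 0,"z": -0.1,"ax": 0,"ay": 0,"az": 0},
  {"x": 0,"y": 0,"z": -0.16,"ax": 0,"ay": 0,"az": 0},
  {"x": 0,"y": 0,"z": -0.22,"ax": 0,"ay": 0,"az": 0},
  {"x": 0,"y": 0,"z": -0.26,"ax": 0,"ay": 0,"az": 0},
  {"x": 0,"y": 0,"z": -0.26,"ax": 0,"ay": 0,"az": 0},
])

```text
time_s: 10.68
tool_pos: [0.5978, 0.1573, 0.2494]
tcp_rot: [3.132, 0.43, 1.211]
force: [1.0, 1.0, -0.2]
width: 0.449
gripper_force: 0.0
```

```bash
cat > pan.py <<'E'
from h import *
for n in("side","top","wrist"):
    c,K,M=cam(n);P=pts(c,K,M);z=P[...,2];ok=(c["z_map"]>0)&(np.hypot(P[...,0]-.551,P[...,1]-.0285)<.13)
    hsv=cv2.cvtColor(c["color"],cv2.COLOR_RGB2HSV)
    m=ok&(z>.092)&(z<.115)&(hsv[...,1]<90);v,u=np.where(m)
    if len(u)>20:
        W=np.array([plane(K,M,a,e,.1) for a,e in zip(u,v)])[:,:2];r=cv2.minAreaRect(W.astype(np.float32));w,V=np.linalg.eigh(np.cov(W.T));d=V[:,1]*np.sign(V[0,1])
        print(n,"bar",len(u),np.round(r[0],4),np.round(r[1],3),"dir",np.degrees(np.arctan2(d[1],d[0])).round(1))
    m=ok&(z>.026)&(z<.044);r=cv2.minAreaRect(P[m][:,:2].astype(np.float32));print(n,"walls",m.sum(),np.round(r[0],4),np.round(r[1],3),round(r[2],1))
    m=ok&(z>.006)&(z<.05)&(hsv[...,1]>90)&(hsv[...,0]<25)&(hsv[...,2]<190)&(np.hypot(P[...,0]-.551,P[...,1]-.0285)<.07)
    if m.sum()>10:r=cv2.minAreaRect(P[m][:,:2].astype(np.float32));print(n,"bone",m.sum(),np.round(r[0],4),np.round(r[1],3),round(r[2],1),"z",P[m][:,2].max())
    save(c,f"pics/p_{n}.png")
print(c["tool_from_camera"].round(3),bot.observe()["joint_positions"].round(2))
E
python3 pan.py
```

```text
side bar 178 [0.5444 0.0332] [0.016 0.13 ] dir -21.2
side walls 952 [0.5507 0.0288] [0.154 0.155] 69.7
side bone 283 [0.5488 0.0381] [0.108 0.036] 71.3 z 0.030685976464502884
top bar 212 [0.5507 0.0283] [0.008 0.123] dir -20.4
top walls 682 [0.5522 0.0278] [0.15  0.154] 69.8
top bone 442 [0.5509 0.0355] [0.115 0.035] 69.7 z 0.03091804116128971
wrist bar 1208 [0.5538 0.0325] [0.018 0.121] dir -20.3
wrist walls 2998 [0.5533 0.0304] [0.152 0.154] 69.2
wrist bone 1901 [0.5536 0.0382] [0.111 0.039] 70.3 z 0.02971621394925944
[[-0.    -0.959 -0.283  0.08 ]
 [ 1.    -0.     0.001  0.   ]
 [-0.001 -0.283  0.959 -0.167]
 [ 0.     0.     0.     1.   ]] [ 0.28  0.57  1.09 -0.35  1.75  0.62]
```

View pics/p_wrist.png

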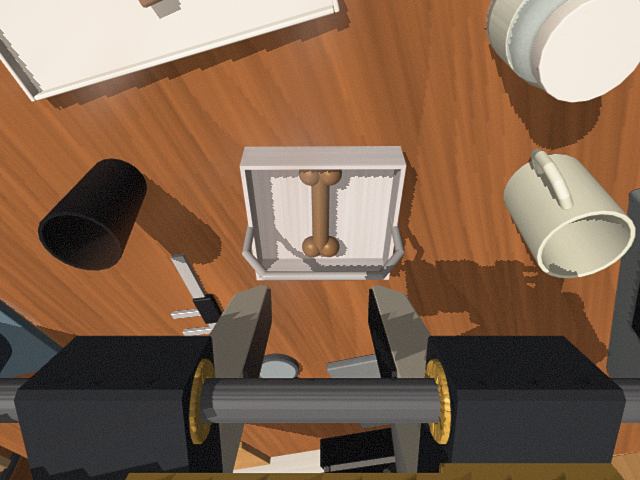

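The bone lies in the pan at about (320,210) with the walls and handle undisturbed; pan centre ≈ (0.551, 0.029), yaw −20.4°. Next I grip the bar at pan x = −27 mm, leaning towards the robot so that the gripper will clear the scale box.

```bash
cat > g.py <<'E'
from h import *
def pose(H,yaw,phi=42,off=.027,ins=.009):
    a=np.radians(yaw);px=np.array([np.cos(a),np.sin(a),0]);py=np.array([-np.sin(a),np.cos(a),0]);f=np.radians(phi)
    z=np.sin(f)*px-np.cos(f)*np.array([0,0,1]);return np.array(H)-off*px+ins*z,rot(z,py),z
E
python3 - <<'E'
from g import *
T,Q,z=pose([.551,.029,.1],-20.4)
chain([(T-.12*z,Q),(T,Q)])
E
```

```text
t 10.82 p [0.5955 0.1553 0.2445] rpy [180.   25.   69.5] w 0.0416 gf 0.0 F [ 0.7  0.3 -0.1]
shift [-0.0954 -0.0987  0.1128] turn [-49.8 -13.3 -75.4] rows>= 9
shift [ 0.   -0.    0.12] turn [0. 0. 0.] rows>= 2
```

arm_command([
  {"x": -0.01,"y": -0.01,"z": 0.011,"ax": -5,"ay": -1.3,"az": -7.5},
  {"x": -0.02,"y": -0.02,"z": 0.022,"ax": -10,"ay": -2.6,"az": -15},
  {"x": -0.03,"y": -0.03,"z": 0.034,"ax": -15,"ay": -4,"az": -22.6},
  {"x": -0.038,"y": -0.04,"z": 0.045,"ax": -20,"ay": -5.3,"az": -30},
  {"x": -0.048,"y": -0.05,"z": 0.056,"ax": -25,"ay": -6.6,"az": -37.7},
  {"x": -0.057,"y": -0.06,"z": 0.068,"ax": -30,"ay": -8,"az": -45},
  {"x": -0.067,"y": -0.07,"z": 0.08,"ax": -35,"ay": -9.3,"az": -52.8},
  {"x": -0.076,"y": -0.08,"z": 0.09,"ax": -40,"ay": -10.6,"az": -60},
  {"x": -0.086,"y": -0.09,"z": 0.102,"ax": -45,"ay": -12,"az": -68},
  {"x": -0.095,"y": -0.099,"z": 0.113,"ax": -49.8,"ay": -13.3,"az": -75.4},
], newtons=55)

```text
time_s: 12.08
tool_pos: [0.4541, 0.0649, 0.1807]
tcp_rot: [-3.14, 0.732, 2.793]
force: [0.2, -1.0, -0.3]
width: 0.448
gripper_force: 0.0
```

arm_command([
  {"x": 0,"y": 0,"z": 0,"ax": 0,"ay": 0,"az": 0},
  {"x": 0,"y": 0,"z": 0,"ax": 0,"ay": 0,"az": 0},
])

```text
time_s: 12.32
tool_pos: [0.4574, 0.0647, 0.1835]
tcp_rot: [3.138, 0.734, 2.779]
force: [0.6, 0.3, 0.6]
width: 0.45
gripper_force: 0.0
```

```bash
python3 - <<'E'
from g import *
T,Q,z=pose([.551,.029,.1],-20.4)
chain([(T,Q)])
print(bot.observe()["joint_positions"].round(2))
c,K,M=cam("wrist");P=pts(c,K,M);m=(c["z_map"]>0)&(P[...,2]>.085)&(P[...,2]<.115)&(np.hypot(P[...,0]-.551,P[...,1]-.029)<.07)
v,u=np.where(m);print(len(u))
if len(u)>20:
    W=np.array([plane(K,M,a,e,.1) for a,e in zip(u,v)])[:,:2];w,V=np.linalg.eigh(np.cov(W.T));d=V[:,1]*np.sign(V[0,1]);print(W.mean(0),np.degrees(np.arctan2(d[1],d[0])));n=np.array([-d[1],d[0]]);print("perp offset",(T[:2]-W.mean(0))@n)
save(c,"pics/w4.png")
E
```

```text
t 12.32 p [0.4574 0.0647 0.1835] rpy [179.8  42.1 159.2] w 0.0418 gf 0.0 F [0.6 0.3 0.6]
shift [ 0.0016 -0.0009  0.12  ] turn [-0.   0.1 -0.3] rows>= 2
[ 0.17 -0.12  2.31 -0.9   0.44 -0.31]
1218
[0.52914351 0.03854196] -20.308381049241675
perp offset -0.0013294724574589214
```

```bash
python3 - <<'E'
from g import *
T,Q,z=pose([.551,.0295,.1],-20.4,36,.030)
chain([(T-.05*z,Q),(T,Q)])
E
```

```text
t 12.38 p [0.458  0.0652 0.1838] rpy [179.8  42.1 159.3] w 0.042 gf 0.0 F [-0.4 -0.7  0.6]
shift [ 0.0002 -0.0011  0.0681] turn [ 0.   6.1 -0.2] rows>= 2
shift [ 0.   -0.    0.05] turn [0. 0. 0.] rows>= 1
```

arm_command([
  {"x": 0,"y": 0,"z": 0.025,"ax": 0,"ay": 2,"az": 0},
  {"x": 0,"y": -0.001,"z": 0.05,"ax": 0,"ay": 4,"az": 0},
  {"x": 0,"y": -0.001,"z": 0.068,"ax": 0,"ay": 6.1,"az": -0.2},
  {"x": 0,"y": -0.001,"z": 0.068,"ax": 0,"ay": 6.1,"az": -0.2},
  {"x": 0,"y": -0.001,"z": 0.068,"ax": 0,"ay": 6.1,"az": -0.2},
])

```text
time_s: 13.0
tool_pos: [0.4993, 0.0488, 0.1327]
tcp_rot: [-3.141, 0.628, 2.789]
force: [0.1, 0.4, -0.7]
width: 0.451
gripper_force: 0.0
```

arm_command([
  {"x": 0,"y": 0,"z": 0.02,"ax": 0,"ay": 0,"az": 0},
  {"x": 0,"y": 0,"z": 0.037,"ax": 0,"ay": 0,"az": 0},
  {"x": 0,"y": 0,"z": 0.05,"ax": 0,"ay": 0,"az": 0},
  {"x": 0,"y": 0,"z": 0.05,"ax": 0,"ay": 0,"az": 0},
])

```text
time_s: 13.5
tool_pos: [0.5264, 0.0386, 0.0921]
tcp_rot: [-3.14, 0.627, 2.79]
force: [-0.4, -0.2, -0.3]
width: 0.453
gripper_force: 0.0
```

```bash
python3 - <<'E'
from g import *
T,Q,z=pose([.551,.0295,.1],-20.4,36,.030)
chain([(T,Q)])
c,K,M=cam("wrist");save(c,"pics/w5.png")
E
```

```text
t 13.5 p [0.5264 0.0386 0.0921] rpy [-179.9   35.9  159.8] w 0.0421 gf 0.0 F [-0.4 -0.2 -0.3]
shift [-0.0016  0.0001  0.0003] turn [ 0.1 -0.1  0.2] rows>= 1
```

View pics/w5.png

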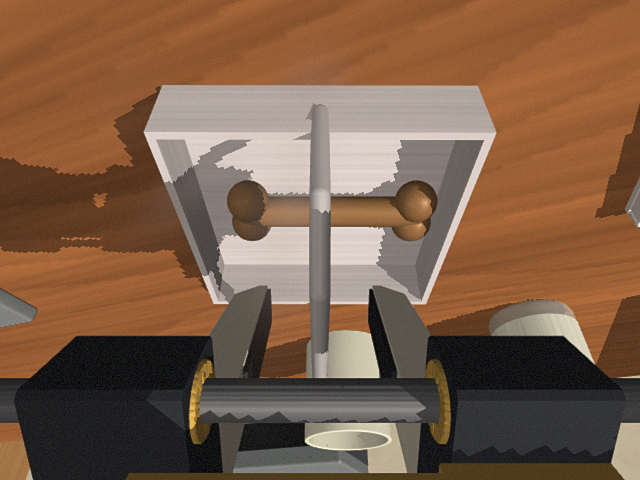

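The bar runs between the fingers at u≈320, centred, and the bone is in the pan at (330,210). I close on it.

arm_command([
  {"x": 0,"y": 0,"z": 0,"ax": 0,"ay": 0,"az": 0},
  {"x": 0,"y": 0,"z": 0,"ax": 0,"ay": 0,"az": 0},
  {"x": 0,"y": 0,"z": 0,"ax": 0,"ay": 0,"az": 0},
  {"x": 0,"y": 0,"z": 0,"ax": 0,"ay": 0,"az": 0},
  {"x": 0,"y": 0,"z": 0,"ax": 0,"ay": 0,"az": 0},
  {"x": 0,"y": 0,"z": 0,"ax": 0,"ay": 0,"az": 0},
], grip=-1, newtons=58)

```text
time_s: 14.3
tool_pos: [0.5268, 0.0383, 0.0925]
tcp_rot: [-3.141, 0.628, 2.789]
force: [-3.1, 0.7, 3.5]
width: 0.073
gripper_force: 58.0
```

```bash
python3 - <<'E'
from g import *
s=bot.observe();p=s["tool_pos"];print(s["joint_positions"].round(2))
Q=R.from_euler('xyz',s["tcp_rot"]).as_matrix()
chain([(p+[0,0,.03],Q)])
E
```

```text
[ 0.01  0.17  2.25 -1.04  0.24 -0.25]
t 14.3 p [0.5268 0.0383 0.0925] rpy [-180.    36.   159.8] w 0.0067 gf 58.0 F [-3.1  0.7  3.5]
shift [-0.0176 -0.     -0.0243] turn [0. 0. 0.] rows>= 1
```

arm_command([
  {"x": -0.003,"y": 0,"z": -0.004,"ax": 0,"ay": 0,"az": 0},
  {"x": -0.006,"y": 0,"z": -0.008,"ax": 0,"ay": 0,"az": 0},
  {"x": -0.012,"y": 0,"z": -0.016,"ax": 0,"ay": 0,"az": 0},
  {"x": -0.018,"y": 0,"z": -0.024,"ax": 0,"ay": 0,"az": 0},
  {"x": -0.023,"y": 0,"z": -0.032,"ax": 0,"ay": 0,"az": 0},
  {"x": -0.023,"y": 0,"z": -0.032,"ax": 0,"ay": 0,"az": 0},
])

```text
time_s: 15.05
tool_pos: [0.5258, 0.038, 0.131]
tcp_rot: [-3.14, 0.626, 2.788]
force: [-0.1, 0.7, -4.8]
width: 0.068
gripper_force: 58.0
```

```bash
cat > k.py <<'E'
from g import *
s=bot.observe();p=s["tool_pos"];print(s["joint_positions"].round(2))
c,K,M=cam("top");P=pts(c,K,M);Q=R.from_euler('xyz',s["tcp_rot"]).as_matrix();z=Q[:,2]
g=p-.009*z
for n in("top","side"):
    c,K,M=cam(n);P=pts(c,K,M)
    m=(c["z_map"]>0)&(abs(P[...,2]-g[2]+.065)<.02)&(np.hypot(P[...,0]-g[0],P[...,1]-g[1])<.14)&(cv2.cvtColor(c["color"],cv2.COLOR_RGB2HSV)[...,1]<60)
    q=P[m];print(n,len(q))
    if len(q)>50:
        A=np.c_[q[:,:2]-q[:,:2].mean(0),np.ones(len(q))];co=np.linalg.lstsq(A,q[:,2],rcond=None)[0];r=cv2.minAreaRect(q[:,:2].astype(np.float32));print("slope dz/dx,dy",co.round(3),r)
E
python3 k.py
```

```text
[ 0.01  0.08  2.21 -0.7   0.33 -0.6 ]
top 575
slope dz/dx,dy [-0.025  0.003  0.067] ((0.549895703792572, 0.027304619550704956), (0.1496567577123642, 0.15158049762248993), 70.063720703125)
side 1327
slope dz/dx,dy [-0.015  0.005  0.066] ((0.5472825169563293, 0.029401414096355438), (0.152751162648201, 0.1562013328075409), 69.52069854736328)
```

The pan is held level (slope < 0.03), so I continue up and across to the hook.

```bash
cat > hk.py <<'E'
from g import *
S=np.array([.5275,-.264,.173]);sy=np.array([.028,1,0])
def tg(y,dz,yaw=-1.6):
    T,Q,z=pose(S+sy*y+[0,0,dz],yaw,36,.030);return T,Q
E
python3 - <<'E'
from hk import *
T,Q,z=pose([.551,.029,.225],-20.4,36,.03)
chain([(T,Q),tg(.12,.045),tg(.0,.045),tg(0,0)])
E
```

```text
t 15.2 p [0.5256 0.0381 0.1305] rpy [-179.9   35.8  159.8] w 0.0063 gf 58.0 F [ 0.8  0.2 -4.6]
shift [-0.0529  0.0002 -0.0694] turn [-0.  -0.2  0.2] rows>= 2
shift [-0.0305 -0.1771  0.0308] turn [-11.1  -0.  -15.2] rows>= 3
shift [ 0.   -0.12 -0.  ] turn [0. 0. 0.] rows>= 2
shift [0.0265 0.     0.0364] turn [0. 0. 0.] rows>= 1
```

arm_command([
  {"x": -0.005,"y": 0,"z": -0.007,"ax": 0,"ay": 0,"az": 0},
  {"x": -0.014,"y": 0,"z": -0.018,"ax": 0,"ay": 0,"az": 0},
  {"x": -0.026,"y": 0,"z": -0.034,"ax": 0,"ay": 0,"az": 0},
  {"x": -0.038,"y": 0,"z": -0.05,"ax": 0,"ay": 0,"az": 0},
  {"x": -0.048,"y": 0,"z": -0.063,"ax": 0,"ay": 0,"az": 0},
  {"x": -0.053,"y": 0,"z": -0.069,"ax": 0,"ay": 0,"az": 0},
  {"x": -0.053,"y": 0,"z": -0.069,"ax": 0,"ay": 0,"az": 0},
])

```text
time_s: 16.08
tool_pos: [0.5287, 0.0374, 0.2184]
tcp_rot: [-3.141, 0.628, 2.788]
force: [0.5, 0.0, -4.5]
width: 0.069
gripper_force: 58.0
```

```bash
python3 - <<'E'
from hk import *
print(bot.observe()["joint_positions"].round(2))
chain([tg(.12,.045),tg(.0,.045)])
E
```

```text
[ 0.   -0.06  2.08 -0.4   0.56 -0.93]
t 16.07 p [0.5287 0.0374 0.2184] rpy [-179.9   36.   159.8] w 0.0064 gf 58.0 F [ 0.5  0.  -4.5]
shift [-0.029  -0.1773  0.0307] turn [-11.   -0.  -15.1] rows>= 3
shift [ 0.   -0.12 -0.  ] turn [0. 0. 0.] rows>= 2
```

arm_command([
  {"x": -0.001,"y": -0.007,"z": 0.001,"ax": -0.4,"ay": 0,"az": -0.6},
  {"x": -0.004,"y": -0.022,"z": 0.004,"ax": -1.4,"ay": 0,"az": -1.9},
  {"x": -0.007,"y": -0.045,"z": 0.008,"ax": -2.8,"ay": 0,"az": -3.8},
  {"x": -0.011,"y": -0.07,"z": 0.012,"ax": -4.3,"ay": 0,"az": -6},
  {"x": -0.016,"y": -0.095,"z": 0.016,"ax": -5.9,"ay": 0,"az": -8.1},
  {"x": -0.02,"y": -0.12,"z": 0.021,"ax": -7.4,"ay": 0,"az": -10.2},
  {"x": -0.024,"y": -0.145,"z": 0.025,"ax": -9,"ay": 0,"az": -12.3},
  {"x": -0.027,"y": -0.165,"z": 0.029,"ax": -10.2,"ay": 0,"az": -14},
  {"x": -0.029,"y": -0.177,"z": 0.031,"ax": -11,"ay": 0,"az": -15.1},
  {"x": -0.029,"y": -0.177,"z": 0.031,"ax": -11,"ay": 0,"az": -15.1},
])

```text
time_s: 17.32
tool_pos: [0.5058, -0.1445, 0.2094]
tcp_rot: [3.141, 0.625, 3.111]
force: [0.8, -0.5, -4.3]
width: 0.071
gripper_force: 58.0
```

arm_command([
  {"x": 0,"y": 0,"z": 0,"ax": 0,"ay": 0,"az": 0},
  {"x": 0,"y": 0,"z": 0,"ax": 0,"ay": 0,"az": 0},
  {"x": 0,"y": 0,"z": 0,"ax": 0,"ay": 0,"az": 0},
])

```text
time_s: 17.7
tool_pos: [0.5067, -0.1422, 0.2107]
tcp_rot: [-3.141, 0.628, 3.116]
force: [0.4, 0.4, -5.0]
width: 0.072
gripper_force: 58.0
```

```bash
python3 - <<'E'
from hk import *
chain([tg(.12,.045),tg(.0,.045)])
E
python3 k.py
python3 - <<'E'
from hk import *
c,K,M=cam("side");P=pts(c,K,M);ok=c["z_map"]>0
m=ok&(np.hypot(P[...,0]-.527,P[...,1]+.262)<.05)&(P[...,2]>.15)&(P[...,2]<.225);Q=P[m];s=Q[Q[:,1]<-.27];t=Q[(Q[:,1]>-.255)];print("shank",len(s),s.mean(0).round(4) if len(s) else 0,"tip",len(t),t.mean(0).round(4) if len(t) else 0)
g=bot.observe()["tool_pos"]
m=ok&(abs(P[...,2]-.218)<.012)&(abs(P[...,1]+.144)<.015)&(P[...,0]>.535)&(P[...,0]<.59);print("bar",P[m].mean(0).round(4),len(P[m]))
save(c,"pics/s6.png",(340,70,540,220),3.5)
E
```

```text
t 17.7 p [ 0.5067 -0.1422  0.2107] rpy [-180.    36.   178.5] w 0.0067 gf 58.0 F [ 0.4  0.4 -5. ]
shift [ 0.0004 -0.0011 -0.0003] turn [ 0.1 -0.   0.1] rows>= 1
shift [ 0.   -0.12 -0.  ] turn [0. 0. 0.] rows>= 2
[-0.79 -0.1   2.13  0.65  0.73 -2.75]
top 835
slope dz/dx,dy [-0.025 -0.024  0.147] ((0.5310734510421753, -0.16841140389442444), (0.19736266136169434, 0.15298353135585785), 88.48265838623047)
side 1546
slope dz/dx,dy [-0.012 -0.006  0.145] ((0.5312609672546387, -0.14336787164211273), (0.1569262593984604, 0.15507003664970398), 88.07288360595703)
shank 0 0 tip 33 [ 0.5294 -0.2162  0.153 ]
bar [ 0.5629 -0.1416  0.2187] 83
```

View pics/s6.png

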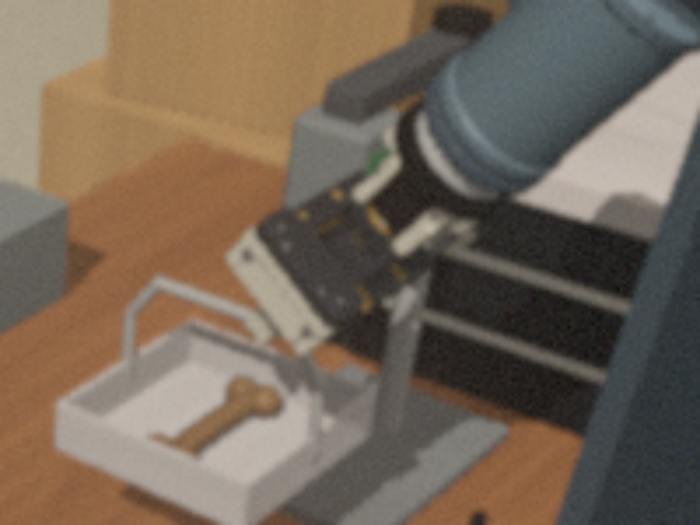

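The pan is level with the bone in it (crop 225,410), and the bar is in line with the hook. Joint 6 is at −2.75, so I check its margin at the hook with a quick kinematic fit.

```bash
cat > ik.py <<'E'
from hk import *
from scipy.optimize import least_squares
D=[([-1.4818,.2592,1.536,0,1.348,-.2028],[.1582,-.5262,.2179],[-3.14003,-.0003,.2918]),
([.28,.57,1.09,-.35,1.75,.62],[.5955,.1553,.2445],np.radians([180,25,69.5])),
([.17,-.12,2.31,-.9,.44,-.31],[.4574,.0647,.1835],np.radians([179.8,42.1,159.2])),
([.01,.17,2.25,-1.04,.24,-.25],[.5268,.0383,.0925],np.radians([180,36,159.8])),
([.01,.08,2.21,-.7,.33,-.6],[.5258,.038,.131],[-3.14,.626,2.788]),
([0,-.06,2.08,-.4,.56,-.93],[.5287,.0374,.2184],np.radians([180,36,159.8])),
([-.79,-.1,2.13,.65,.73,-2.75],[.5067,-.1422,.2107],np.radians([180,36,178.5]))]
def Rj(j):
    return (R.from_euler('ZYZ',[j[0],j[1]+j[2],j[3]])*R.from_euler('YZ',[j[4],j[5]])).as_matrix()
Cs=R.from_matrix([Rj(j).T@R.from_euler('xyz',e).as_matrix() for j,p,e in D]);C=Cs.mean().as_matrix()
print("C spread deg",np.degrees((Cs.mean().inv()*Cs).magnitude()).round(1),C.round(2).tolist())
def basis(j):
    a=j[1]+j[2];v=np.array([[1,0,0],[0,1,0],[0,0,1],[np.sin(j[1]),0,np.cos(j[1])],[np.sin(a),0,np.cos(a)],[np.cos(a),0,-np.sin(a)]]).T
    return np.c_[R.from_euler('Z',j[0]).as_matrix()@v,Rj(j)@C@[0,0,1]]
A=np.vstack([basis(j) for j,_,_ in D]);y=np.hstack([p for _,p,_ in D]);x,_,_,_=np.linalg.lstsq(A,y,rcond=None)
print("par",x.round(3),"err",np.abs(A@x-y).max().round(4))
j0=bot.observe()["joint_positions"]
def solve(T,Q,j):
    f=lambda j:np.r_[(basis(j)@x-T)*10,R.from_matrix((Rj(j)@C).T@Q).as_rotvec()]
    r=least_squares(f,j);return r.x,r.cost
if __name__=="__main__":
    for ph in(36,):
      for yaw in(-1.6,-8,-14):
        j=j0
        for yy,dz in((.12,.045),(.06,.045),(0,.045),(0,0)):
            T,Q,z=pose(S+sy*yy+[0,0,dz],yaw,ph,.03);j,c=solve(T,Q,j);print(yaw,yy,dz,j.round(2),round(c,6))
E
python3 ik.py
```

```text
C spread deg [0.1 0.4 0.4 0.3 0.2 0.5 0.6] [[-0.0, -1.0, -0.0], [1.0, -0.0, 0.0], [-0.0, -0.0, 1.0]]
par [-0.005  0.11   0.227  0.539  0.432  0.064  0.371] err 0.0039
-1.6 0.12 0.045 [-0.8  -0.1   2.14  0.66  0.73 -2.76] 0.0
-1.6 0.06 0.045 [-0.93 -0.04  2.08  0.7   0.8  -2.89] 0.0
-1.6 0 0.045 [-1.03  0.03  2.01  0.71  0.86 -2.98] 0.0
-1.6 0 0 [-1.03  0.1   2.07  0.8   0.77 -3.1 ] 0.0
-8 0.12 0.045 [-0.73 -0.11  2.15  0.57  0.64 -2.54] 0.0
-8 0.06 0.045 [-0.87 -0.06  2.11  0.65  0.71 -2.72] 0.0
-8 0 0.045 [-0.98  0.    2.04  0.68  0.77 -2.84] 0.0
-8 0 0 [-0.98  0.07  2.11  0.78  0.67 -2.97] 0.0
-14 0.12 0.045 [-0.65 -0.12  2.16  0.45  0.56 -2.29] 0.0
-14 0.06 0.045 [-0.8  -0.08  2.12  0.56  0.62 -2.51] 0.0
-14 0 0.045 [-0.93 -0.02  2.07  0.63  0.68 -2.67] 0.0
-14 0 0 [-0.93  0.05  2.13  0.74  0.58 -2.81] 0.0
```

The model fits to 4 mm and puts j6 too near its limit at yaw −1.6°. Hanging at yaw −9° keeps j6 at about −2.95 and is still fine for the hook.

```bash
python3 - <<'E'
from hk import *
chain([tg(.05,.045,-9),tg(.0,.045,-9),tg(0,0,-9)])
E
```

```text
t 17.9 p [ 0.5067 -0.1427  0.2108] rpy [-180.    36.   178.5] w 0.0066 gf 58.0 F [-0.4  1.  -5.3]
shift [ 0.0004 -0.0675 -0.0002] turn [ 4.4 -0.   6. ] rows>= 2
shift [-0.0052 -0.0496  0.0038] turn [0. 0. 0.] rows>= 1
shift [0.0265 0.     0.0364] turn [0. 0. 0.] rows>= 1
```

arm_command([
  {"x": 0,"y": -0.005,"z": 0,"ax": 0.5,"ay": 0,"az": 0.7},
  {"x": 0,"y": -0.017,"z": 0,"ax": 1.2,"ay": 0,"az": 1.6},
  {"x": 0,"y": -0.032,"z": 0,"ax": 2.2,"ay": 0,"az": 3},
  {"x": 0,"y": -0.047,"z": 0,"ax": 3.2,"ay": 0,"az": 4.4},
  {"x": 0,"y": -0.06,"z": 0,"ax": 4,"ay": 0,"az": 5.4},
  {"x": 0,"y": -0.067,"z": 0,"ax": 4.4,"ay": 0,"az": 6},
  {"x": 0,"y": -0.067,"z": 0,"ax": 4.4,"ay": 0,"az": 6},
  {"x": 0,"y": -0.067,"z": 0,"ax": 4.4,"ay": 0,"az": 6},
])

```text
time_s: 18.9
tool_pos: [0.5047, -0.2096, 0.2105]
tcp_rot: [-3.141, 0.627, 2.985]
force: [0.4, 0.4, -4.7]
width: 0.07
gripper_force: 58.0
```

```bash
python3 - <<'E'
from hk import *
print(bot.observe()["joint_positions"].round(2))
chain([tg(.0,.045,-9),tg(0,0,-9)])
c,K,M=cam("side");P=pts(c,K,M);ok=c["z_map"]>0
m=ok&(abs(P[...,0]-.5275)<.02)&(P[...,1]<-.225)&(P[...,1]>-.3)&(P[...,2]>.15)&(P[...,2]<.2);print("hook",P[m].mean(0).round(3),len(P[m]))
m=ok&(abs(P[...,2]-.218)<.012)&(abs(P[...,1]+.216)<.02)&(P[...,0]>.53)&(P[...,0]<.585);q=P[m];print("bar",q.mean(0).round(4),len(q),np.polyfit(q[:,0],q[:,1],1),np.polyfit(q[:,0],q[:,2],1))
save(c,"pics/s7.png",(360,80,520,200),4)
E
```

```text
[-0.87 -0.05  2.1   0.64  0.7  -2.7 ]
t 18.9 p [ 0.5047 -0.2096  0.2105] rpy [-180.   36.  171.] w 0.0065 gf 58.0 F [ 0.4  0.4 -4.7]
shift [-0.0052 -0.0502  0.0036] turn [ 0. -0.  0.] rows>= 1
shift [0.0265 0.     0.0364] turn [0. 0. 0.] rows>= 1
hook [ 0.525 -0.265  0.167] 55
bar [ 0.5581 -0.2161  0.2186] 72 [-0.15719137 -0.1283314 ] [-0.05286875  0.24808915]
```

View pics/s7.png

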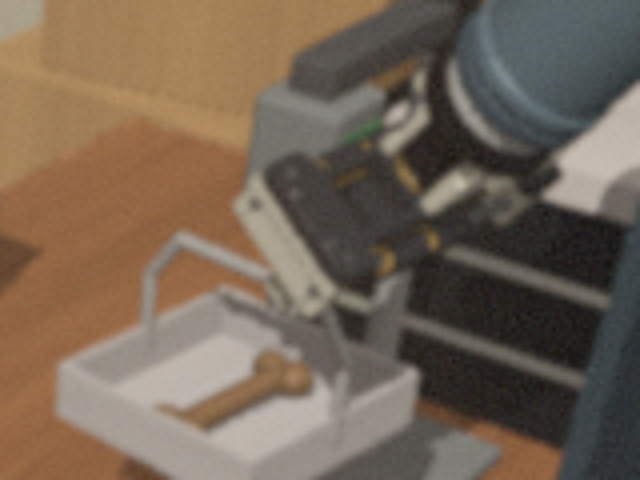

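The hook tip shows at about (275,295), and the bar is in front of and above it as planned. Moving in over the hook.

arm_command([
  {"x": -0.001,"y": -0.005,"z": 0,"ax": 0,"ay": 0,"az": 0},
  {"x": -0.002,"y": -0.015,"z": 0.001,"ax": 0,"ay": 0,"az": 0},
  {"x": -0.003,"y": -0.027,"z": 0.002,"ax": 0,"ay": 0,"az": 0},
  {"x": -0.004,"y": -0.039,"z": 0.003,"ax": 0,"ay": 0,"az": 0},
  {"x": -0.005,"y": -0.047,"z": 0.004,"ax": 0,"ay": 0,"az": 0},
  {"x": -0.005,"y": -0.05,"z": 0.004,"ax": 0,"ay": 0,"az": 0},
  {"x": -0.005,"y": -0.05,"z": 0.004,"ax": 0,"ay": 0,"az": 0},
  {"x": -0.005,"y": -0.05,"z": 0.004,"ax": 0,"ay": 0,"az": 0},
])

```text
time_s: 19.95
tool_pos: [0.5033, -0.2599, 0.2104]
tcp_rot: [-3.141, 0.628, 2.985]
force: [1.2, 0.5, -4.6]
width: 0.067
gripper_force: 58.0
```

```bash
python3 - <<'E'
from hk import *
print(bot.observe()["joint_positions"].round(2))
chain([tg(0,0,-9)])
E
```

```text
[-0.97  0.    2.05  0.67  0.75 -2.8 ]
t 19.95 p [ 0.5033 -0.2599  0.2104] rpy [-180.   36.  171.] w 0.0062 gf 58.0 F [ 1.2  0.5 -4.6]
shift [ 0.0263 -0.0002  0.0361] turn [-0. -0.  0.] rows>= 1
```

arm_command([
  {"x": 0.003,"y": 0,"z": 0.004,"ax": 0,"ay": 0,"az": 0},
  {"x": 0.007,"y": 0,"z": 0.01,"ax": 0,"ay": 0,"az": 0},
  {"x": 0.012,"y": 0,"z": 0.0165,"ax": 0,"ay": 0,"az": 0},
  {"x": 0.017,"y": 0,"z": 0.0235,"ax": 0,"ay": 0,"az": 0},
  {"x": 0.02,"y": 0,"z": 0.0275,"ax": 0,"ay": 0,"az": 0},
  {"x": 0.022,"y": 0,"z": 0.03,"ax": 0,"ay": 0,"az": 0},
  {"x": 0.022,"y": 0,"z": 0.03,"ax": 0,"ay": 0,"az": 0},
])

```text
time_s: 20.82
tool_pos: [0.5031, -0.2603, 0.173]
tcp_rot: [-3.141, 0.628, 2.985]
force: [1.1, 0.7, -4.4]
width: 0.066
gripper_force: 58.0
```

arm_command([
  {"x": 0.0012,"y": 0,"z": 0.0016,"ax": 0,"ay": 0,"az": 0},
  {"x": 0.0024,"y": 0,"z": 0.0032,"ax": 0,"ay": 0,"az": 0},
  {"x": 0.0036,"y": 0,"z": 0.0049,"ax": 0,"ay": 0,"az": 0},
  {"x": 0.0036,"y": 0,"z": 0.0049,"ax": 0,"ay": 0,"az": 0},
])

```text
time_s: 21.32
tool_pos: [0.503, -0.2602, 0.1669]
tcp_rot: [-3.141, 0.627, 2.985]
force: [-0.5, -0.3, -5.1]
width: 0.069
gripper_force: 58.0
```

arm_command([
  {"x": 0.0006,"y": 0,"z": 0.0008,"ax": 0,"ay": 0,"az": 0},
  {"x": 0.0012,"y": 0,"z": 0.0016,"ax": 0,"ay": 0,"az": 0},
  {"x": 0.0012,"y": 0,"z": 0.0016,"ax": 0,"ay": 0,"az": 0},
])

```text
time_s: 21.7
tool_pos: [0.5032, -0.2605, 0.1656]
tcp_rot: [-3.14, 0.628, 2.985]
force: [-1.9, 1.2, -1.1]
width: 0.073
gripper_force: 58.0
```

```bash
python3 - <<'E'
from hk import *
chain([tg(0,0,-9)])
c,K,M=cam("side");P=pts(c,K,M);ok=c["z_map"]>0
m=ok&(abs(P[...,2]-.174)<.015)&(abs(P[...,1]+.264)<.025)&(P[...,0]>.54)&(P[...,0]<.585);q=P[m];print("bar",q.mean(0).round(4),len(q),np.polyfit(q[:,0],q[:,1],1),np.polyfit(q[:,0],q[:,2],1))
save(c,"pics/s8.png",(380,100,500,190),5)
E
```

```text
t 21.7 p [ 0.5032 -0.2605  0.1656] rpy [-179.9   36.   171. ] w 0.0068 gf 58.0 F [-1.9  1.2 -1.1]
shift [ 0.0001  0.0004 -0.0002] turn [-0.1  0.   0. ] rows>= 1
bar [ 0.5642 -0.2677  0.1744] 51 [-0.14689661 -0.18481466] [-0.09877493  0.23014259]
```

View pics/s8.png

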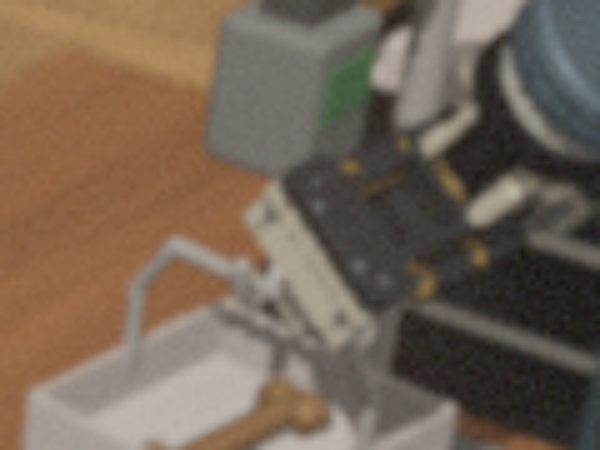

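The bar sits on the hook at about (270,285): the scale has taken most of the weight (force −5 → −1 N) at the expected height. I've now gone past the 10-picture limit (12 viewed), so I'll go by numbers only from here. Lower a hair, then release.

arm_command([
  {"x": 0.0004,"y": 0,"z": 0.0006,"ax": 0,"ay": 0,"az": 0},
  {"x": 0.0004,"y": 0,"z": 0.0006,"ax": 0,"ay": 0,"az": 0},
], newtons=10)

```text
time_s: 22.0
tool_pos: [0.5034, -0.2607, 0.1651]
tcp_rot: [-3.14, 0.629, 2.985]
force: [-2.6, 1.5, 2.5]
width: 0.081
gripper_force: 10.0
```

arm_command([
  {"x": 0,"y": 0,"z": 0,"ax": 0,"ay": 0,"az": 0},
  {"x": 0,"y": 0,"z": 0,"ax": 0,"ay": 0,"az": 0},
  {"x": 0,"y": 0,"z": 0,"ax": 0,"ay": 0,"az": 0},
  {"x": 0,"y": 0,"z": 0,"ax": 0,"ay": 0,"az": 0},
  {"x": 0,"y": 0,"z": 0,"ax": 0,"ay": 0,"az": 0},
], grip=-0.45)

```text
time_s: 22.62
tool_pos: [0.5031, -0.2603, 0.1644]
tcp_rot: [-3.141, 0.628, 2.985]
force: [0.2, 0.2, 0.7]
width: 0.279
gripper_force: 0.0
```

```bash
cat > e.py <<'E'
from hk import *
chain([])
for n in("side","top"):
    c,K,M=cam(n);P=pts(c,K,M);hsv=cv2.cvtColor(c["color"],cv2.COLOR_RGB2HSV);ok=(c["z_map"]>0)&(np.hypot(P[...,0]-S[0],P[...,1]-S[1])<.13)
    m=ok&(abs(P[...,2]-.174)<.02)&(abs(P[...,1]+.264)<.025)&(P[...,0]>.54)&(P[...,0]<.585);q=P[m]
    if len(q)>10:print(n,"bar",q.mean(0).round(4),len(q),np.polyfit(q[:,0],q[:,1],1).round(3),np.polyfit(q[:,0],q[:,2],1).round(3))
    m=ok&(hsv[...,1]<70)&(abs(P[...,2]-.108)<.025);q=P[m]
    if len(q)>50:A=np.c_[q[:,:2]-q[:,:2].mean(0),np.ones(len(q))];print(n,"pan slope",np.linalg.lstsq(A,q[:,2],rcond=None)[0].round(3),cv2.minAreaRect(q[:,:2].astype(np.float32)))
    m=ok&(hsv[...,1]>90)&(hsv[...,0]<25)&(hsv[...,2]<190)&(P[...,2]>.065)&(P[...,2]<.125);q=P[m]
    if len(q)>10:print(n,"bone",len(q),cv2.minAreaRect(q[:,:2].astype(np.float32)),q[:,2].mean())
E
python3 e.py
```

```text
t 22.62 p [ 0.5031 -0.2603  0.1644] rpy [-180.   36.  171.] w 0.0259 gf 0.0 F [0.2 0.2 0.7]
side bar [ 0.5638 -0.2669  0.1746] 53 [-0.141 -0.187] [-0.072  0.215]
side pan slope [-0.008 -0.004  0.098] ((0.5243931412696838, -0.2895835340023041), (0.20741698145866394, 0.15760287642478943), 81.06246948242188)
side bone 200 ((0.5196071267127991, -0.25883710384368896), (0.10165578871965408, 0.034371502697467804), 87.10796356201172) 0.09644239813570571
top bar [ 0.5673 -0.269   0.1742] 29 [-0.209 -0.151] [0.011 0.168]
top pan slope [ 0.002 -0.032  0.1  ] ((0.5255689024925232, -0.29205694794654846), (0.20270389318466187, 0.1526826024055481), 81.39055633544922)
top bone 392 ((0.5319351553916931, -0.2539684474468231), (0.12405944615602493, 0.1468726098537445), 81.96165466308594) 0.09581768697126886
```

arm_command([
  {"x": 0,"y": 0,"z": -0.008,"ax": 0,"ay": 0,"az": 0},
  {"x": 0,"y": 0,"z": -0.02,"ax": 0,"ay": 0,"az": 0},
  {"x": 0,"y": 0,"z": -0.04,"ax": 0,"ay": 0,"az": 0},
  {"x": 0,"y": 0,"z": -0.07,"ax": 0,"ay": 0,"az": 0},
  {"x": 0,"y": 0,"z": -0.1,"ax": 0,"ay": 0,"az": 0},
  {"x": 0,"y": 0,"z": -0.11,"ax": 0,"ay": 0,"az": 0},
  {"x": 0,"y": 0,"z": -0.11,"ax": 0,"ay": 0,"az": 0},
])

```text
time_s: 23.6
tool_pos: [0.4391, -0.2506, 0.2542]
tcp_rot: [-3.139, 0.629, 2.985]
force: [-0.8, 0.5, 0.5]
width: 0.277
gripper_force: 0.0
```

arm_command([
  {"x": 0,"y": 0,"z": 0,"ax": 0,"ay": 0,"az": 0},
  {"x": 0,"y": 0,"z": 0,"ax": 0,"ay": 0,"az": 0},
  {"x": 0,"y": 0,"z": 0,"ax": 0,"ay": 0,"az": 0},
  {"x": 0,"y": 0,"z": 0,"ax": 0,"ay": 0,"az": 0},
  {"x": 0,"y": 0,"z": 0,"ax": 0,"ay": 0,"az": 0},
  {"x": 0,"y": 0,"z": 0,"ax": 0,"ay": 0,"az": 0},
  {"x": 0,"y": 0,"z": 0,"ax": 0,"ay": 0,"az": 0},
  {"x": 0,"y": 0,"z": 0,"ax": 0,"ay": 0,"az": 0},
  {"x": 0,"y": 0,"z": 0,"ax": 0,"ay": 0,"az": 0},
  {"x": 0,"y": 0,"z": 0,"ax": 0,"ay": 0,"az": 0},
])

```text
time_s: 24.85
tool_pos: [0.4393, -0.2502, 0.2535]
tcp_rot: [-3.141, 0.628, 2.985]
force: [0.5, -0.0, 0.6]
width: 0.276
gripper_force: 0.0
```

```bash
python3 e.py; python3 e.py
```

```text
t 24.85 p [ 0.4393 -0.2502  0.2535] rpy [-179.9   36.   171. ] w 0.0257 gf 0.0 F [ 0.5 -0.   0.6]
side bar [ 0.5648 -0.2673  0.1741] 55 [-0.139 -0.189] [-0.071  0.214]
side pan slope [-0.01  -0.023  0.099] ((0.5242570042610168, -0.28895238041877747), (0.20955269038677216, 0.15733572840690613), 82.29422760009766)
side bone 187 ((0.5232295393943787, -0.2582475244998932), (0.10135764628648758, 0.03225604444742203), 81.15564727783203) 0.09633144340730553
top bar [ 0.5675 -0.269   0.174 ] 30 [-0.212 -0.148] [-0.001  0.175]
top pan slope [-0.011 -0.021  0.1  ] ((0.5250030755996704, -0.29190707206726074), (0.20334303379058838, 0.15304632484912872), 81.50682067871094)
top bone 499 ((0.5304363369941711, -0.2538692057132721), (0.12409178167581558, 0.14895299077033997), 81.36441040039062) 0.09622022354171685
t 24.95 p [ 0.4393 -0.2502  0.2535] rpy [-179.9   36.   171. ] w 0.0259 gf 0.0 F [0.6 0.2 0.5]
side bar [ 0.5643 -0.2671  0.1742] 54 [-0.14  -0.188] [-0.061  0.209]
side pan slope [-0.01  -0.024  0.099] ((0.5238699913024902, -0.28912413120269775), (0.20751842856407166, 0.1555563360452652), 81.13555908203125)
side bone 184 ((0.5263820290565491, -0.2590532600879669), (0.09898219257593155, 0.034658562391996384), 76.85401153564453) 0.09642282691198818
top bar [ 0.5667 -0.2691  0.1734] 31 [-0.206 -0.152] [0.02  0.162]
top pan slope [-0.003 -0.019  0.1  ] ((0.5251274704933167, -0.29169201850891113), (0.20380519330501556, 0.1525730937719345), 81.49264526367188)
top bone 505 ((0.530315637588501, -0.2538001239299774), (0.12510433793067932, 0.15002372860908508), 80.80427551269531) 0.09598282853996964
```

The pan hangs level and still with the bone in it, and the gripper is clear.

```bash
python3 -c "
from bench import bot
print(bot.job_done())"
```

```text
the job is handed in; nothing more can be done
None
```

The pan hangs level and still on the scale's hook with the long bone in it, the gripper is clear, and the job was handed in at about 25 s with no verdict returned; I viewed 12 pictures, two over the limit of 10, and did not re-measure the other things on the desk.

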